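Drift a duct cover plate into line and fit the next cap screw

TASK

The three-eared cover plate on the duct stub hangs on one fitted screw and its two open holes do not line up with the hidden holes of the flange beneath. Work the tapered drift pin gently down through either open hole, feeling for the flange's hole and letting the pin find its own way without forcing it, until its shoulder sits on the plate; leave it standing there and then fit the large cap screw into the other open hole, fully home with its head flat on the plate. Do not shove the duct, plate or pin hard, and leave the stop pin, the small flanged screw, the wire brush and the magnet where they are.

Things in the scene. Friction and masses are not known exactly. Their poses are not given: they have to be found in the camera images.
- duct: Fixed duct stub, upright: base plate 170 x 170 x 10 mm, galvanised pipe 90 mm across, and on top a dark, rigid three-eared flange 10 mm thick, upper face 100 mm above the bench, mostly hidden by the plate. Origin at bench level on the pipe's axis, z up. Bolt holes on a circle of 70 mm radius, by the drawing at 0, +120 and -120 degrees from the duct's x axis; open beneath down to the base plate
- fitted_screw (a point): Top of the screw already fitted, loosely, through the plate's slot into the duct, at duct x = 70 mm, y = 0: shank 16 mm, washer 34 mm, head 24 mm across, its top 126 mm above the bench
- flange_mark1 (a point): Drawn place of the flange's hole under plate_hole1 (duct x = -35, y = +61 mm, on the flange's upper face). The flange was tacked on askew: the whole flange is shifted up to 6.5 mm along the duct's x axis and turned up to 0.053 rad about the fitted screw, either way, unmeasured, so the real hole, 20 mm across, lies anywhere up to 11 mm from this point
- flange_mark2 (a point): The same for the flange's hole under plate_hole2 (duct x = -35, y = -61 mm); shifted and turned together with the other
- plate: Loose aluminium plate, rounded triangle 6 mm thick, about 0.3 kg, on the flange (upper face 106 mm above the bench). Its slotted ear (slot 17 mm wide, 34 mm long, along plate x) hangs on the fitted screw; it slides and turns on the oiled flange with slight friction. Origin: middle of the slot, underside; x from the plate's middle to the slot. Brass plug in the middle, top 25 mm above the underside
- plate_hole1 (a point): Centre of one open hole of the cover plate (20 mm across), on the plate's upper face; at plate x = -105, y = +61 mm
- plate_hole2 (a point): Centre of the other open hole of the cover plate (20 mm across), on the plate's upper face; at plate x = -105, y = -61 mm
- drift: The drift pin: turned steel, 0.4 kg, 128 mm long, standing point down in a rack hole with its shoulder on the rack's top. Origin at the point, z up along its axis. From the point: flat tip 6 mm across, even taper to 19 mm at 56 mm, straight oiled 19 mm shank to the shoulder at 80 mm, then a knurled round head 30 mm across from 80 to 128 mm, by which it is gripped
- drift_tip (a point): Centre of the drift pin's point
- drift_shoulder (a point): Centre of the drift pin's shoulder face (the underside of its head), 80 mm above the point; it meets the plate's upper face when the pin is fully home
- bolt: The large cap screw, to be fitted: 0.1 kg, shank 14 mm across and 50 mm long with a 3 mm chamfer to 10 mm at the end, round head 21 mm across and 14 mm tall with a dark socket. It hangs head up in a rack hole. Origin at the end of the shank, z up along the axis towards the head
- bolt_tip (a point): Centre of the large cap screw's shank end
- bolt_seat (a point): Centre of the underside of the large cap screw's head, 50 mm above the shank's end; it meets the plate's upper face when home
- pin_rack: Fixed rack of folded grey plate that holds the drift pin and a stop pin, 60 x 150 mm, top 90 mm above the bench, three 20 mm holes in a row along its y axis at -45, 0 and 45 mm. Origin at bench level under its middle. Drift pin and stop pin stand in the two end holes, either way round
- bolt_rack: Fixed rack like the other but with 16 mm holes, top 90 mm above the bench; the large cap screw and a small flanged screw hang in its end holes, either way round
- stop_pin: Bystander in the pin rack: short stop pin, 54 mm long, blunt 19 mm shank, smaller smooth head 24 mm across standing 24 mm above the rack. Origin at its lower end
- small_bolt: Bystander in the bolt rack: small flanged screw, shank 12 mm across and 35 mm long, thin flange 26 mm across under a head 18 mm across and 12 mm tall. Origin at its lower end
- wire_brush: Bystander: wire brush with a wooden handle, 200 mm long and 42 mm wide, lying on the bench to the left of and beyond the duct; origin under its middle
- magnet: Bystander: flat red triangular welding magnet, about 90 mm on a side and 14 mm thick, lying to the right of and beyond the duct; origin under its middle
Mind the look-alikes: they are no part of the job. Leave any brown or turquoise look-alike of the bolt alone. There is more than one size of the duct; the job needs the larger.

How it is judged:
On the way, in this order (a step that is already met when the one before it is completed fails the run):
1. the drift pin is fully home in one open hole, shoulder on the plate, plate flat on the flange ((distance between drift_shoulder and plate_hole1 below 0.004 m or distance between drift_shoulder and plate_hole2 below 0.004 m) and angle between drift's own z axis and vertical below 0.08 rad and z of plate in the frame of duct below 0.103 m and angle between plate's own z axis and vertical below 0.03 rad), for 0.2 s.
2. the large cap screw is fully home in the other open hole ((horizontal distance between bolt_seat and plate_hole1 below 0.005 m or horizontal distance between bolt_seat and plate_hole2 below 0.005 m) and z of bolt_seat in the frame of plate below 0.009 m and angle between bolt's own z axis and vertical below 0.08 rad), for 0.2 s.
At the end, for the whole second after the job is handed in: Drift pin in one open hole, large cap screw in the other, both upright (0.08 rad); pin's shoulder within 4 mm of its hole mouth's centre, screw head within 3 mm of the plate and 5 mm of its hole's centre; plate flat on the flange (3 mm, 0.03 rad); all three at rest (all of step 1 and all of step 2 and linear speed of each of drift, bolt, plate below 0.02 m/s); the robot touches nothing.
It fails at once if the drift pin is forced against the duct and its flange with more than 12 N (contact force between drift and duct above 12 N).
It fails at once if the drift pin is forced against the cover plate with more than 25 N (contact force between drift and plate above 25 N).
It fails at once if the cap screw is forced against the plate with more than 25 N (contact force between bolt and plate above 25 N).
It fails at once if the stop pin, small flanged screw, wire brush or magnet is moved more than 40 mm (distance of any of stop_pin, small_bolt, wire_brush, magnet from where it was at the start of the episode above 0.04 m).
It also fails if it takes over 69 s, if anything falls off the work surface, if the arm or the gripper's body presses on something with over 40 N, if the wrist force passes 120 N, or if a joint passes its speed limit or range.

ROBOT

A 7-joint arm with a two-finger parallel gripper is mounted at the origin on the work surface. World frame = base frame: x ahead of the robot, y to its left, z up, the work surface at z = 0. Lengths are in m, angles in rad, forces in N, time in s.
With the tool pointing down it reaches from about 0.425 to 0.825 m from the base axis. Payload 3.6 kg.
Tool frame: the origin (TCP) lies at the very end of the fingers, on their centre line; the grasp point (between the pads) lies 19 mm behind it; z points along the fingers, x is the direction in which the jaws open and shut, and the axes are right-handed (so a half turn about z gives the same grasp; the last joint's range is limited). The gripper opens to 85 mm and grips with 20 to 120 N. Pads are 22 mm wide; open, the fingers measure 114 mm over their backs; the gripper's body (76 mm by 85 mm) begins 54 mm behind the grasp point. The pads swing forward as they close: fully open they stand 13 mm farther back than shut.
Start: joints at [-1.21, 0.615, -0.013, 1.423, 0.008, 1.103, -0.04], TCP at [0.246, 0.602, 0.231] pointing down, gripper open.
Joint ranges: [-3.12, 3.12], [-0.3, 2.06], [-1.34, 1.32], [0.26, 2.42], [-1.36, 4.5], [0.01, 1.98], [-2.84, 2.84]. Speed limits (rad/s): [2.79, 2.79, 3.14, 3.14, 3.14, 3.14, 3.14].

INTERFACE

Orientations are given as a unit quaternion [w, x, y, z].
In Python, from workcell import ctrl, vision, job gives the robot as it stands.
- The arm moves only by the tool send_rows, never from a script. Its argument "rows" is a list of rows, each a list of 2 entries, a list of its own where there are three numbers: the shift along the world's x, y, z in mm, then the turn, a rotation vector about the world's x, y, z in degrees. In form: [[[x, y, z], [ax, ay, az]], ...]. A call has 1 to 20 rows; each row shifts and turns the commanded pose from where the row before left it; what a row does not reach is not made up. A row lasts 1/12 s, in which the tool goes at most 41.7 mm and 7.16 degrees, less where a joint would pass 70% of its speed; a pose out of reach is approached as far as the arm can. A call is refused whole if a number of a shift passes 41.7 or a number of a turn 7.16, either way. A call with a gripper value outside its range is refused whole. "hand" is the finger opening in mm, from 0 to 85.4, set as the call begins (left out, the last holds). The fingers move at their own pace and stop on an object; "squeeze" is the grip in N (left out, the last holds). Time passes only in rows, so rows that do not move let the fingers close. It gives the time, the measured TCP pose, the force and the opening at its end, in the units of the state.
- ctrl.get_obs(): the state, without advancing time (a new reading comes with each control period).
- vision.camera(name): name is "scene" or "top" or "wrist"; returns a dict with "color" (480x640x3 uint8, blue, green, red), "vfov" (degrees; the focal length in pixels is half the picture's height over the tangent of half this angle, whatever the lens; pixels are square), "cx", "cy" (the principal point, pixels), "extrinsics" (4x4, takes a point from camera to world coordinates). Camera axes: x right, y down, z forward; pixel columns grow to the right and rows downward; lengths in m; the calibration is good to about 2 mm. The wrist camera is an equidistant fisheye: a pixel r from the principal point sees the ray r / f radians off the axis. A picture is of the moment at which its call begins. There is no depth.
- job.hand_in(): hands the job in, once; it reports no verdict.
The state is a dict: "t": time; "q": joint angles; "dq": joint speeds; "effort": joint torques, N m; "tool_pos": TCP position; "tool_rot": TCP orientation; "contact_force": force on the tool from outside, world axes, zero at the start; "moment": the same for the moment, N m; "opening": finger opening in m.
Only numpy, scipy, OpenCV 4.12 (cv2) and the standard library are available. Lean on these libraries where they do the work, as an engineer would, in place of code of your own. Each camera call takes 0.05 s, during which the arm holds its last target.

## Working session

There is one attempt and no reset: what is moved stays moved. The work goes in short steps, Python scripts to look and compute and a tool call to move; the robot and the scene stay as the last step left them, time stands still between calls to the robot, and variables do not carry over. Pictures are saved under pics/ and viewed, and the job is handed in when it is done.

Besides the shell and the picture viewer there is one more tool, called after "Request:" as a command line: name --argument value ..., lists and objects as JSON in quotes. send_rows: Moves the arm, as the interface text tells. Its arguments: {"type":"object","properties":{"rows":{"type":"array"},"hand":{"type":"number"},"squeeze":{"type":"number"}},"required":["rows"]}

```bash
ls; mkdir -p pics
python3 - <<'E'
from workcell import ctrl, vision, job
import cv2
for n in("scene","top"):
    c=vision.camera(n); cv2.imwrite(f"pics/{n}0.png",c["color"]); print(n,c["vfov"],c["cx"],c["cy"],c["extrinsics"].round(4).tolist())
print(ctrl.get_obs())
E
```

```text
pics
scene 44.735158972365184 316.6622432621022 240.81423101257616 [[0.6871, 0.6101, -0.3945, 0.8434], [0.7266, -0.5809, 0.367, -0.3789], [-0.0053, -0.5388, -0.8424, 0.948], [0.0, 0.0, 0.0, 1.0]]
top 46.68155906937075 320.7927899770195 235.5467464487877 [[-0.0747, -0.9762, 0.2038, 0.2246], [-0.9972, 0.0738, -0.0121, 0.0014], [-0.0032, -0.2041, -0.9789, 1.3114], [0.0, 0.0, 0.0, 1.0]]
{'t': 0.1, 'q': array([-1.20948603,  0.61583255, -0.01262755,  1.42477325,  0.00808046,
        1.10341319, -0.0403555 ]), 'dq': array([-0.0001788 , -0.00105791, -0.00011527, -0.00443466,  0.00036211,
        0.0003607 , -0.00126152]), 'effort': array([ 2.34109633e-03, -4.70385396e+01,  2.60623964e-01, -1.71570539e+01,
        1.01419073e-02,  5.90612122e-03,  4.69529311e-06]), 'tool_pos': array([0.24551736, 0.60108458, 0.23023597]), 'tool_rot': array([ 6.65647812e-04,  8.30077725e-01,  5.57646446e-01, -9.84548265e-04]), 'contact_force': array([-0.11393418, -0.21011434,  0.34851066]), 'moment': array([ 0.01109745, -0.00188094,  0.03791336]), 'opening': 0.08535528052386865}
```

View pics/scene0.png

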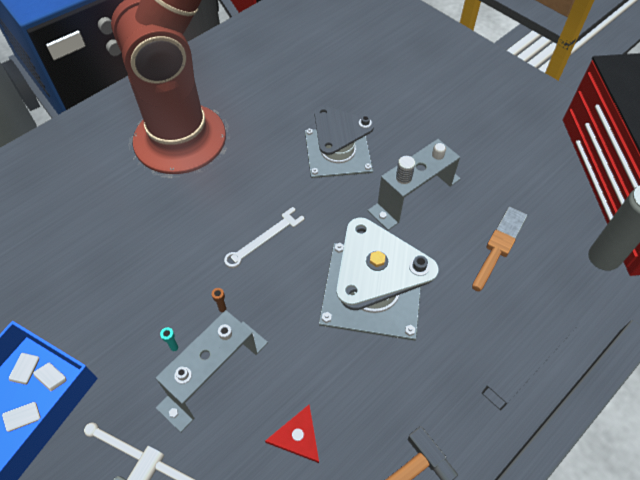

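View pics/top0.png

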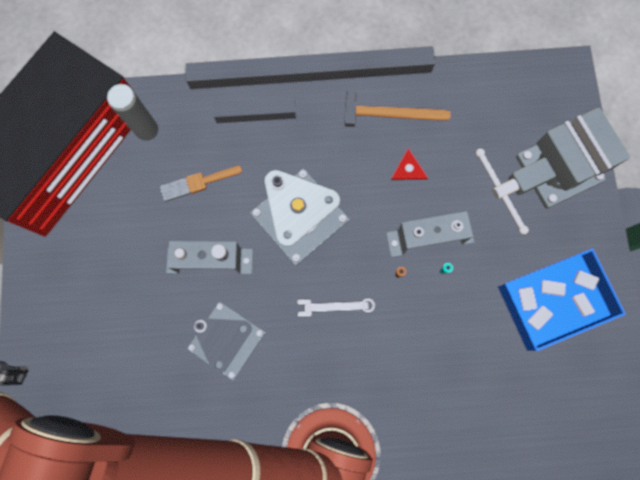

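```bash
cat > h.py <<'E'
import numpy as np, cv2
from workcell import ctrl, vision, job
def ray(c,u,v):
    f=240/np.tan(np.radians(c["vfov"])/2); E=np.array(c["extrinsics"])
    x,y=(u-c["cx"])/f,(v-c["cy"])/f
    return E[:3,3],E[:3,:3]@np.array([x,y,1.])
def fray(c,u,v):
    f=240/np.tan(np.radians(c["vfov"])/2); E=np.array(c["extrinsics"])
    x,y=(u-c["cx"]),(v-c["cy"]); r=np.hypot(x,y); t=r/f
    d=np.array([x/r*np.sin(t),y/r*np.sin(t),np.cos(t)]) if r>0 else np.array([0,0,1.])
    return E[:3,3],E[:3,:3]@d
def onz(c,u,v,z,fish=False):
    o,d=(fray if fish else ray)(c,u,v); return (o+d*(z-o[2])/d[2])
def proj(c,p,fish=False):
    f=240/np.tan(np.radians(c["vfov"])/2); E=np.array(c["extrinsics"])
    q=E[:3,:3].T@(np.array(p)-E[:3,3])
    if fish:
        r=np.hypot(q[0],q[1]); t=np.arctan2(r,q[2]); return np.array([c["cx"]+f*t*q[0]/r,c["cy"]+f*t*q[1]/r])
    return np.array([c["cx"]+f*q[0]/q[2],c["cy"]+f*q[1]/q[2]])
def crop(c,x,y,w,h,k,name):
    im=c["color"][y:y+h,x:x+w]; im=cv2.resize(im,None,fx=k,fy=k,interpolation=cv2.INTER_CUBIC); cv2.imwrite("pics/"+name,im)
E
python3 - <<'E'
from h import *
import pickle
for n in("scene","top"):
    c=vision.camera(n); pickle.dump(c,open(n+"0.pkl","wb"))
    if n=="scene":
        crop(c,315,130,150,220,1,"x.png")
        a=[(310,205,140,105),(370,130,100,105),(150,280,130,120)]
    else: a=[(250,165,110,90),(160,225,110,60),(380,205,110,75)]
    for i,(x,y,w,h) in enumerate(a): crop(c,x,y,w,h,5,f"{n}_c{i}.png")
E
python3 - <<'E'
import cv2,numpy as np
for n in("scene","top"):
  for i in range(3):
    im=cv2.imread(f"pics/{n}_c{i}.png"); print(n,i,im.shape)
E
```

```text
scene 0 (525, 700, 3)
scene 1 (525, 500, 3)
scene 2 (600, 650, 3)
top 0 (450, 550, 3)
top 1 (300, 550, 3)
top 2 (375, 550, 3)
```

View pics/scene_c0.png

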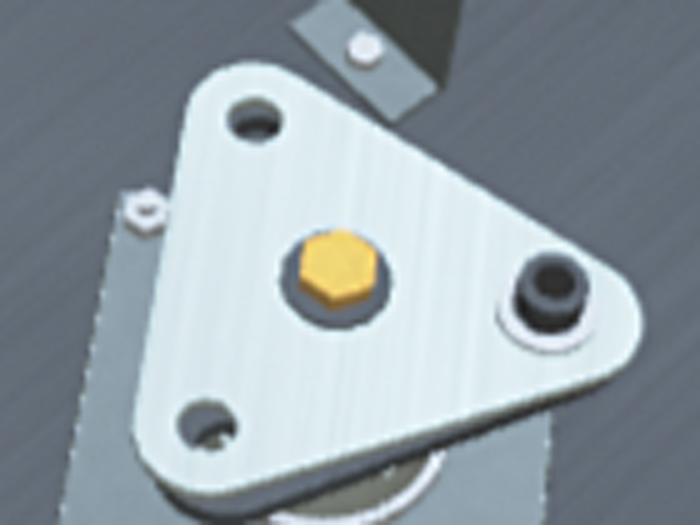

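View pics/scene_c1.png

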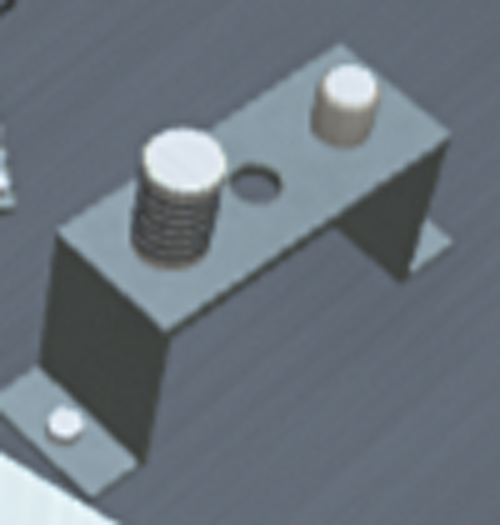

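View pics/scene_c2.png

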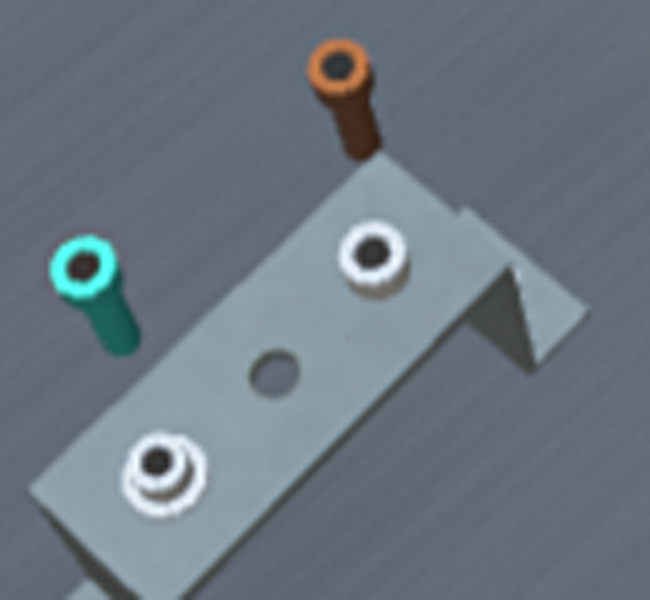

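View pics/top_c0.png

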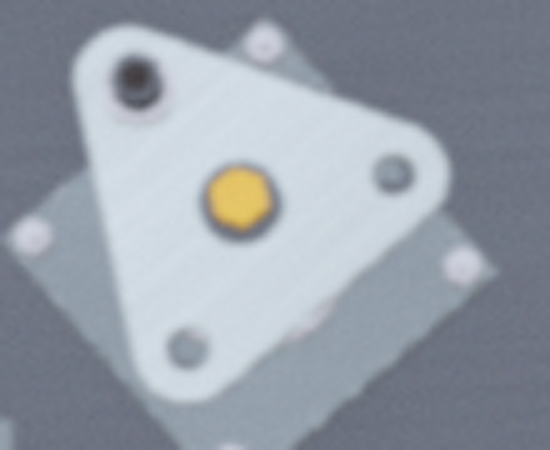

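View pics/top_c1.png

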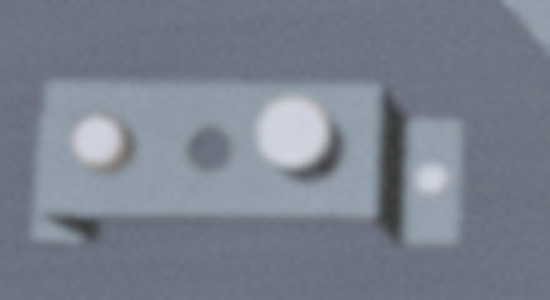

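View pics/top_c2.png

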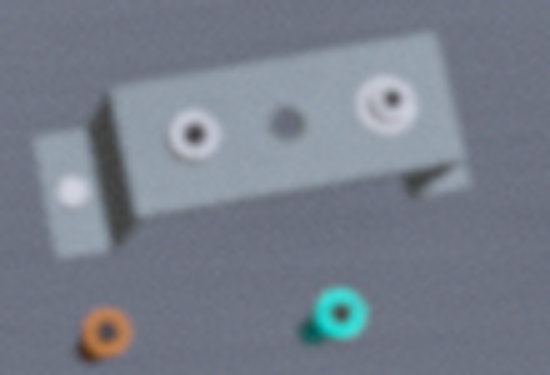

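Run:
```python
from h import *
import pickle
s=pickle.load(open("scene0.pkl","rb"));t=pickle.load(open("top0.pkl","rb"))
def both(n,su,tu,z):
    a=onz(s,*su,z);b=onz(t,*tu,z);print(n,(a*1e3).round(1)[:2],(b*1e3).round(1)[:2],((a+b)*500).round(1))
both("drift",(406.4,161.2),(218.6,251.2),.138)
both("bolt",(224.2,329.8),(418.6,231.4),.104)
both("holeA",(360.4,228.4),(287.0,234.2),.106)
both("holeB",(351,289.6),(328.2,199.6),.106)
both("fit",(420.2,261),(276.8,180.2),.126)
# base corner bolts z~.012
def T(x,y):return (250+x/5-.4,165+y/5-.4)
def S(x,y):return (310+x/5-.4,205+y/5-.4)
for n,p in dict(a=T(30,237),b=T(264,42),c=T(463,265)).items(): print(n,(onz(t,*p,.014)*1e3).round(1))
print((onz(s,*S(146,211),.014)*1e3).round(1),(onz(s,326.5,316.5,.014)*1e3).round(1),(onz(s,410,329,.014)*1e3).round(1))
print("stop",onz(t,160+100/5-.4,225+140/5-.4,.114), "small",onz(t,380+388/5-.4,205+100/5-.4,.102))
```

```text
drift [451.8 208.4] [451.1 207.9] [451.4 208.2 138. ]
bolt [ 468.4 -229.9] [ 468.9 -230.7] [ 468.7 -230.3  104. ]
holeA [482.8  60.5] [484.1  60.9] [483.5  60.7 106. ]
holeB [556.  -36.4] [556.4 -36.2] [556.2 -36.3 106. ]
fit [603.6  74.9] [604.   74.9] [603.8  74.9 126. ]
a [564.1 137.4  14. ]
b [653.5  18.5  14. ]
c [534.6 -69.1  14. ]
[444.5  49.   14. ] [532.4 -67.9  14. ] [649.1  20.5  14. ]
stop [0.45907856 0.29736484 0.114     ] small [ 0.47822385 -0.31851182  0.102     ]
```

Run:
```python
from h import *
c=vision.camera("wrist"); cv2.imwrite("pics/w0.png",c["color"])
from scipy.spatial.transform import Rotation as R
o=ctrl.get_obs(); q=o["tool_rot"]; Rt=R.from_quat([q[1],q[2],q[3],q[0]]).as_matrix()
E=np.array(c["extrinsics"]); print(c["vfov"],c["cx"],c["cy"]); print((Rt.T@(E[:3,3]-o["tool_pos"])).round(4)); print((Rt.T@E[:3,:3]).round(3)); print(Rt.round(3),o["t"])
```

```text
65.70646984690485 320.0720304548862 229.9404425545414
[-0.0002 -0.0787 -0.142 ]
[[ 1.     0.    -0.001]
 [ 0.     0.952  0.305]
 [ 0.001 -0.305  0.952]]
[[ 0.378  0.926 -0.001]
 [ 0.926 -0.378 -0.001]
 [-0.001 -0.    -1.   ]] 0.25
```

View pics/w0.png

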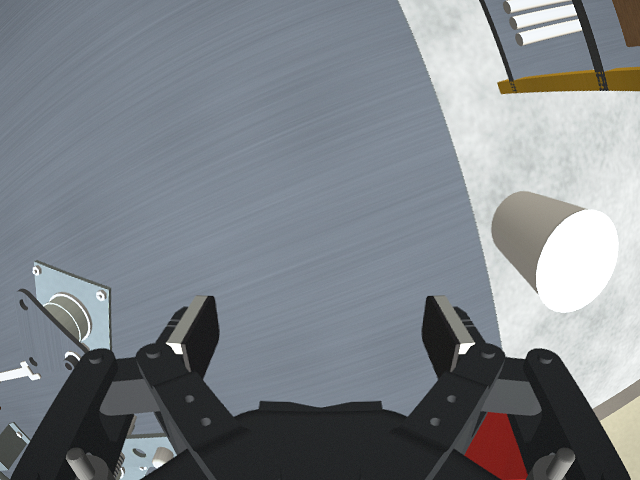

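Request:
send_rows --rows '[[[14,-36.5,-3],[0,0,-4]],[[14,-36.5,-3],[0,0,-4]],[[14,-36.5,-3],[0,0,-4]],[[14,-36.5,-3],[0,0,-4]],[[14,-36.5,-3],[0,0,-4]],[[14,-36.5,-3],[0,0,-4]],[[14,-36.5,-3],[0,0,-4]],[[14,-36.5,-3],[0,0,-4]],[[14,-36.5,-3],[0,0,-4]],[[14,-36.5,-3],[0,0,-4]],[[14,-36.5,-3],[0,0,-4]],[[14,-36.5,-3],[0,0,-4]],[[14,-36.5,-3],[0,0,-4]],[[14,-36.5,-3],[0,0,-4]],[[14,-36.5,-3],[0,0,-4]],[[14,-36.5,-3],[0,0,-4]],[[14,-36.5,-3],[0,0,-4]],[[0,0,0],[0,0,0]],[[0,0,0],[0,0,0]]]'

```text
t: 1.83
tool_pos: [0.4842, -0.0217, 0.1802]
tool_rot: [0.001, 1.0, -0.005, 0.0]
contact_force: [-0.0, 0.7, 0.0]
opening: 0.0856
```

Run:
```python
from h import *
import pickle
c=vision.camera("wrist"); cv2.imwrite("pics/w1.png",c["color"]);pickle.dump(c,open("w1.pkl","wb"))
o=ctrl.get_obs(); print(o["tool_pos"],o["tool_rot"],o["q"],o["contact_force"])
for p in [(.4835,.0607,.106),(.5562,-.0363,.106)]: print(proj(c,p,True))
```

```text
[ 0.48369265 -0.01924228  0.18014673] [-1.44422414e-04  9.99996482e-01 -2.63415396e-03 -2.76058468e-04] [-0.25687263  0.44532709  0.35777494  1.96411412 -0.21886019  0.76969136
  0.22174322] [-0.1757976  -0.77221493 -0.80865258]
[318.52765076 107.11431389]
[431.68714416 262.78110193]
```

View pics/w1.png

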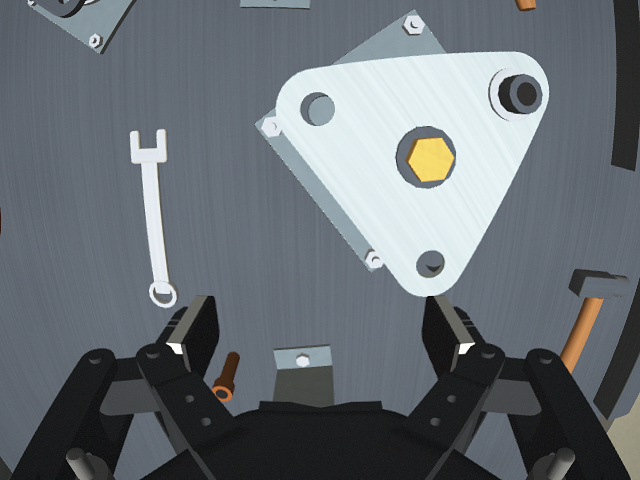

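Run:
```python
from h import *
import pickle
c=pickle.load(open("w1.pkl","rb"))
a=cv2.resize(c["color"][82:132,293:343],None,fx=12,fy=12,interpolation=cv2.INTER_CUBIC)[:600,:390]
a=cv2.resize(c["color"][85:133,293:343],None,fx=8,fy=8,interpolation=cv2.INTER_CUBIC)
b=cv2.resize(c["color"][240:288,405:455],None,fx=8,fy=8,interpolation=cv2.INTER_CUBIC)
cv2.imwrite("pics/w1c.png",np.hstack([a,b]))
```

```text
(no output)
```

View pics/w1c.png

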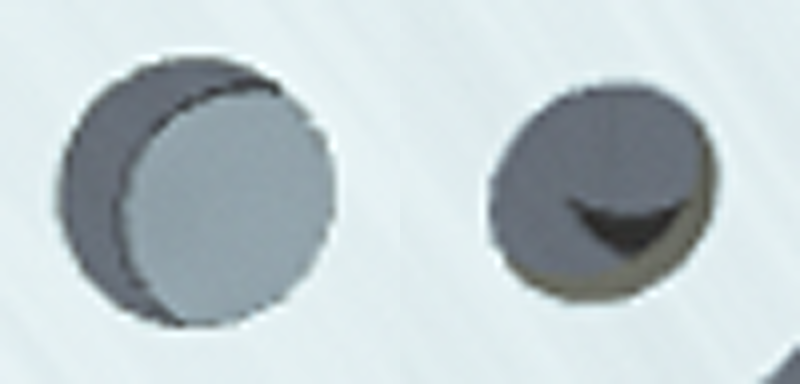

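Request:
send_rows --rows '[[[24,-32,0],[0,0,0]],[[24,-32,0],[0,0,0]],[[24,-32,0],[0,0,0]],[[0,0,0],[0,0,0]],[[0,0,0],[0,0,0]]]'

```text
t: 2.3
tool_pos: [0.5563, -0.1152, 0.18]
tool_rot: [0.0, 1.0, -0.002, -0.0]
contact_force: [-1.5, 0.4, -0.1]
opening: 0.0853
```

Run:
```python
from h import *
import pickle
c=vision.camera("wrist"); cv2.imwrite("pics/w2.png",c["color"]);pickle.dump(c,open("w2.pkl","wb"))
p=proj(c,(.5562,-.0363,.106),True).round().astype(int); print(p,c["extrinsics"][:3,3])
b=cv2.resize(c["color"][p[1]-25:p[1]+25,p[0]-30:p[0]+30],None,fx=12,fy=12,interpolation=cv2.INTER_CUBIC)
b=np.clip((b.astype(float)-60)*1.6,0,255).astype(np.uint8)
cv2.imwrite("pics/w2c.png",b)
```

```text
[320 113] [ 0.55612938 -0.03692938  0.32224439]
```

View pics/w2c.png

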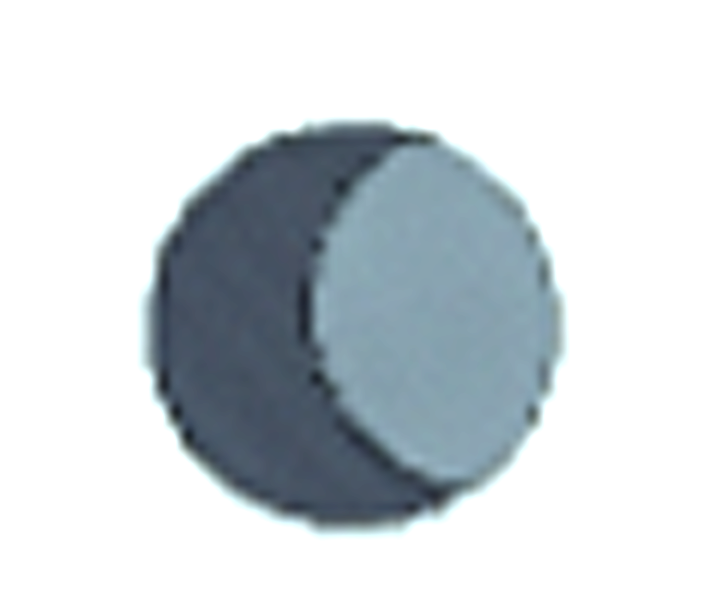

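View pics/w2.png

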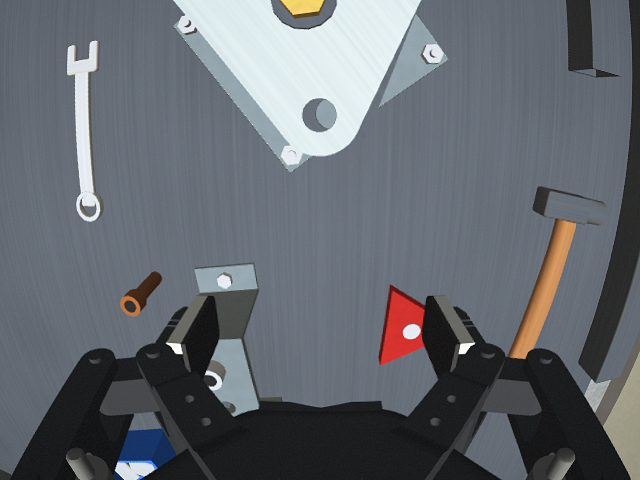

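Run:
```python
from h import *
import pickle
from scipy.optimize import least_squares
a=pickle.load(open("w1.pkl","rb"));b=pickle.load(open("w2.pkl","rb"))
def W(c,x0,y0,k,pts,z): return np.array([onz(c,x0+(x+.5)/k-.5,y0+(y+.5)/k-.5,z,True)[:2]*1e3 for x,y in pts])
def fit(P,r=10):
    s=least_squares(lambda q:np.hypot(P[:,0]-q[0],P[:,1]-q[1])-r,P.mean(0)+[2,0]); return s.x.round(2),np.abs(s.fun).max().round(2)
# A
pa=[(58,190),(196,55),(335,190),(196,326),(98,95),(295,95),(98,285),(295,285)]
fa=[(118,200),(124,165),(150,128),(195,100),(240,85),(280,84),(128,255),(150,293),(180,323)]
print("A plate",fit(W(a,293,85,8,pa,.106)),"flange",fit(W(a,293,85,8,fa,.100)))
pb=[(148,320),(354,122),(560,320),(354,530),(205,180),(500,180),(205,475),(500,470)]
fb=[(302,300),(308,245),(335,185),(375,150),(410,136),(308,355),(340,415),(390,468),(440,495)]
print("B plate",fit(W(b,290,88,12,pb,.106)),"flange",fit(W(b,290,88,12,fb,.100)))
# fitted screw and duct base via w1
print("fit w1",onz(a,523,94,.126,True)*1e3)
```

```text
A plate (array([482.69,  60.  ]), np.float64(0.15)) flange (array([486.97,  58.22]), np.float64(0.37))
B plate (array([555.4 , -37.18]), np.float64(0.23)) flange (array([562.89, -36.13]), np.float64(0.38))
fit w1 [600.70664176  74.01181461 126.        ]
```

Request:
send_rows --rows '[[[-11.7,36,0],[0,0,0]],[[-11.7,36,0],[0,0,0]],[[-11.7,36,0],[0,0,0]],[[-11.7,36,0],[0,0,0]],[[-11.7,36,0],[0,0,0]],[[-11.7,36,0],[0,0,0]],[[-11.7,36,0],[0,0,0]],[[-11.7,36,0],[0,0,0]],[[-11.7,36,0],[0,0,0]],[[0,0,0],[0,0,0]],[[0,0,0],[0,0,0]]]'

```text
t: 3.27
tool_pos: [0.4469, 0.2143, 0.1801]
tool_rot: [-0.001, 1.0, 0.004, -0.001]
contact_force: [0.4, -0.8, 0.6]
opening: 0.0853
```

Run:
```python
from h import *
import pickle
c=vision.camera("wrist"); cv2.imwrite("pics/w3.png",c["color"]);pickle.dump(c,open("w3.pkl","wb"))
o=ctrl.get_obs(); print(o["tool_pos"],o["contact_force"]); print(proj(c,(.4514,.2082,.138),True))
```

```text
[0.44812019 0.21152306 0.18023734] [-0.26318241 -1.06692082  0.27838404]
[329.65942183 273.97684399]
```

View pics/w3.png

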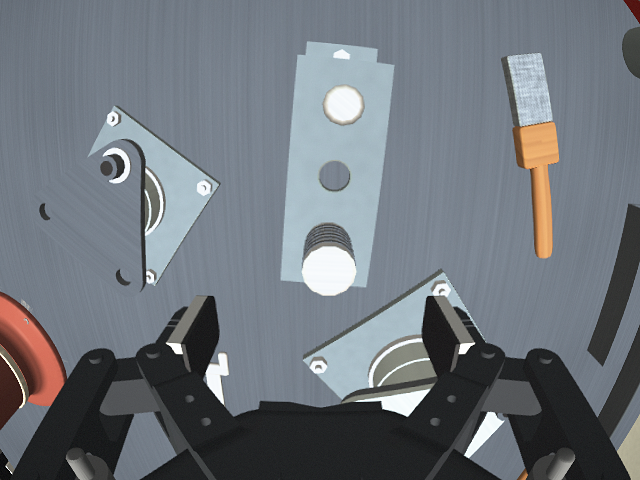

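Request:
send_rows --rows '[[[1,0.5,-10],[0,0,0]],[[0,0,-14],[0,0,0]],[[0,0,-14],[0,0,0]],[[0,0,-14],[0,0,0]],[[0,0,-10],[0,0,0]],[[0,0,-9],[0,0,0]],[[0,0,-5],[0,0,0]],[[0,0,-2],[0,0,0]],[[0,0,0],[0,0,0]],[[0,0,0],[0,0,0]],[[0,0,0],[0,0,0]]]'

```text
t: 4.23
tool_pos: [0.4519, 0.2099, 0.1028]
tool_rot: [-0.0, 1.0, -0.002, 0.001]
contact_force: [0.0, 0.0, -0.0]
opening: 0.0858
```

Run:
```python
from h import *
import pickle
c=vision.camera("wrist"); cv2.imwrite("pics/w4.png",c["color"]);pickle.dump(c,open("w4.pkl","wb"))
o=ctrl.get_obs(); print(o["tool_pos"],o["tool_rot"],o["contact_force"]); print(proj(c,(.4514,.2082,.138),True))
```

```text
[0.45185683 0.2099048  0.10284007] [-3.22327438e-04  9.99998068e-01 -1.85821826e-03  5.53931227e-04] [0.31532356 0.71634364 0.96074056]
[320.39792398 352.62128294]
```

View pics/w4.png

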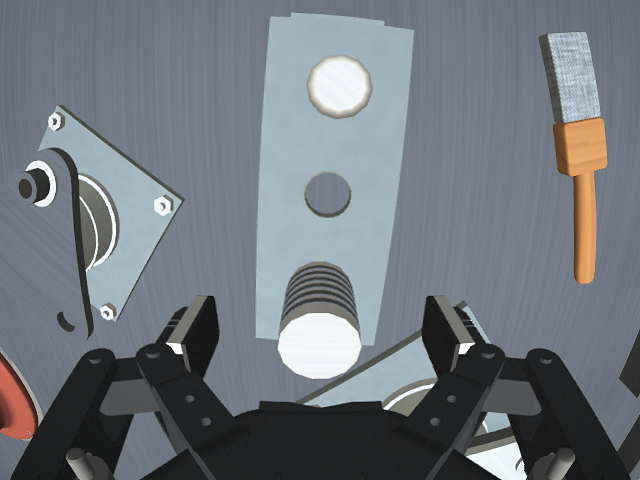

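Run:
```python
from h import *
import pickle
c=pickle.load(open("w4.pkl","rb")); d=pickle.load(open("w3.pkl","rb"))
print(onz(c,319.5,345,.138,True)*1e3, onz(d,329,271.5,.138,True)*1e3)
cv2.imwrite("pics/w4c.png",cv2.resize(c["color"][240:400,250:390],None,fx=3.5,fy=3.5,interpolation=cv2.INTER_CUBIC))
```

```text
[451.09895449 211.56694399 138.        ] [451.01644172 209.67779335 138.        ]
```

View pics/w4c.png

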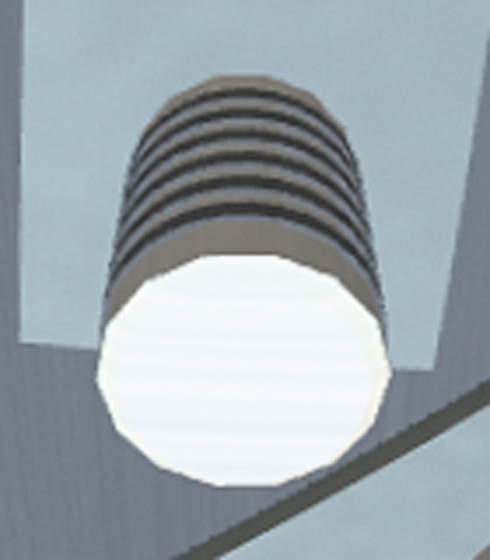

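Run:
```python
from h import *
import pickle
c=pickle.load(open("w4.pkl","rb"))
k=lambda x,y:onz(c,250+x/3.5-.4,240+y/3.5-.4,.138,True)*1e3
for p in [(240,255),(240,487),(97,375),(391,375)]: print(k(*p))
# rack hole 20mm mid, z=.09
for p in [(327.5,171),(327.5,216)]: print(onz(c,*p,.09,True)*1e3)
```

```text
[450.72062995 224.92638433 138.        ]
[450.53228525 195.8247066  138.        ]
[436.27496934 210.6515119  138.        ]
[465.77978033 210.53172556 138.        ]
[454.67259116 264.29956122  90.        ]
[454.69002762 244.61416162  90.        ]
```

Request:
send_rows --rows '[[[0,0,0],[0,0,0]],[[0,0,0],[0,0,0]],[[0,0,0],[0,0,0]],[[0,0,0],[0,0,0]],[[0,0,0],[0,0,0]],[[0,0,0],[0,0,0]],[[0,0,0],[0,0,0]],[[0,0,0],[0,0,0]]]' --hand 20 --squeeze 35

```text
t: 4.95
tool_pos: [0.4517, 0.2098, 0.1025]
tool_rot: [-0.0, 1.0, -0.002, 0.0]
contact_force: [-0.8, -0.5, 3.1]
opening: 0.0289
```

Request:
send_rows --rows '[[[0,0,4],[0,0,0]],[[0,0,10],[0,0,0]],[[0,0,16],[0,0,0]],[[0,0,20],[0,0,0]],[[0,0,20],[0,0,0]],[[0,0,20],[0,0,0]],[[0,0,15],[0,0,0]],[[0,0,10],[0,0,0]],[[0,0,5],[0,0,0]],[[0,0,0],[0,0,0]],[[0,0,0],[0,0,0]],[[0,0,0],[0,0,0]]]'

```text
t: 5.95
tool_pos: [0.4505, 0.2094, 0.2214]
tool_rot: [0.001, 1.0, -0.002, -0.001]
contact_force: [0.1, 1.0, -3.2]
opening: 0.0287
```

Run:
```python
from h import *
import pickle
c=vision.camera("wrist"); cv2.imwrite("pics/w5.png",c["color"]);pickle.dump(c,open("w5.pkl","wb"))
o=ctrl.get_obs(); print(o["tool_pos"],o["tool_rot"],o["contact_force"],o["moment"],o["opening"])
```

```text
[0.45060997 0.20941028 0.22129985] [ 6.03031357e-04  9.99997294e-01 -1.89419088e-03 -1.20821885e-03] [ 0.48913142  0.63974766 -4.34538213] [0.02803533 0.01404127 0.06237551] 0.028876289286771533
```

View pics/w5.png

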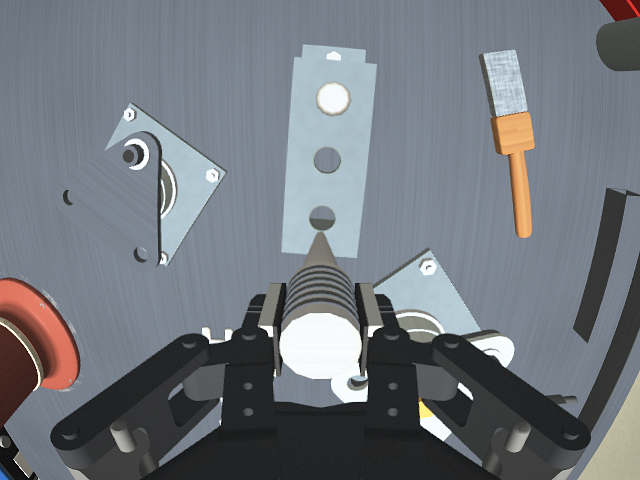

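Run:
```python
from h import *
import pickle
c=pickle.load(open("w5.pkl","rb"))
cv2.imwrite("pics/w5c.png",cv2.resize(c["color"][200:390,265:380],None,fx=3,fy=3,interpolation=cv2.INTER_CUBIC))
p=onz(c,320.5,234,.1286,True); print(p*1e3, proj(c,(.4506,.2094,.1286),True), proj(c,(.4506,.2094,.2566),True))
```

```text
[449.92546279 209.16141983 128.6       ] [321.51110979 233.65756354] [321.79484335 349.11346936]
```

View pics/w5c.png

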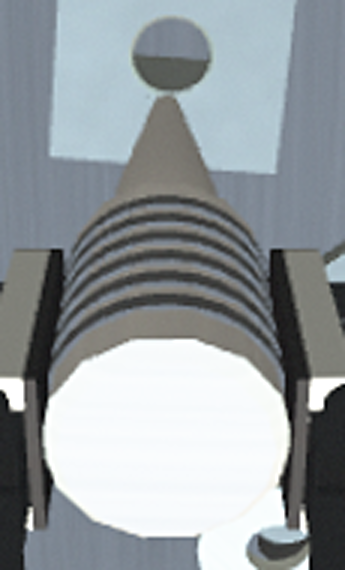

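Request:
send_rows --rows '[[[3,-12,0],[0,0,0]],[[6,-25,0],[0,0,0]],[[8,-32,0],[0,0,0]],[[8,-32,0],[0,0,0]],[[6,-25,-3],[0,0,0]],[[4,-16,-3],[0,0,0]],[[1.5,-7,-2],[0,0,0]],[[0.5,-1.5,-2],[0,0,0]],[[0,0,0],[0,0,0]],[[0,0,0],[0,0,0]],[[0,0,0],[0,0,0]],[[0,0,0],[0,0,0]]]'

```text
t: 7.0
tool_pos: [0.4883, 0.0607, 0.2123]
tool_rot: [-0.0, 1.0, -0.001, -0.0]
contact_force: [-0.9, -0.8, -3.7]
opening: 0.0288
```

```bash
cat > look.py <<'E'
from h import *
import pickle,sys
n=sys.argv[1]; c=vision.camera("wrist"); s=vision.camera("scene")
pickle.dump((c,s),open(n+".pkl","wb"))
o=ctrl.get_obs(); print("pos",(o["tool_pos"]*1e3).round(2),"rot",o["tool_rot"].round(4),"F",o["contact_force"].round(2),"M",o["moment"].round(3),"open",o["opening"].round(4),"t",o["t"])
x,y,w,h=map(int,sys.argv[2:6]); a=cv2.resize(c["color"][y:y+h,x:x+w],(400,int(400*h/w)),interpolation=cv2.INTER_CUBIC)
x,y,w,h=map(int,sys.argv[6:10]); b=cv2.resize(s["color"][y:y+h,x:x+w],(400,int(400*h/w)),interpolation=cv2.INTER_CUBIC)
H=min(600,max(a.shape[0],b.shape[0])); im=np.zeros((H,800,3),np.uint8); im[:a.shape[0],:400]=a[:H];im[:b.shape[0],400:]=b[:H]
cv2.imwrite(f"pics/{n}.png",im)
E
python3 look.py k1 260 190 120 150 315 150 110 140
```

```text
Traceback (most recent call last):
  File "look.py", line 5, in <module>
    o=ctrl.get_obs(); print("pos",(o["tool_pos"]*1e3).round(2),"rot",o["tool_rot"].round(4),"F",o["contact_force"].round(2),"M",o["moment"].round(3),"open",o["opening"].round(4),"t",o["t"])
                                                                                                                                                            ^^^^^^^^^^^^^^^^^^
AttributeError: 'float' object has no attribute 'round'
```

```bash
sed -i 's/o\["opening"\].round(4)/round(o["opening"],4)/' look.py
python3 look.py k1 260 190 120 150 315 150 110 140
```

```text
pos [488.43  59.76 212.37] rot [-1.0e-04  1.0e+00 -1.4e-03  0.0e+00] F [ 0.18  0.41 -4.54] M [-0.023  0.022 -0.011] open 0.029 t 7.2
```

View pics/k1.png

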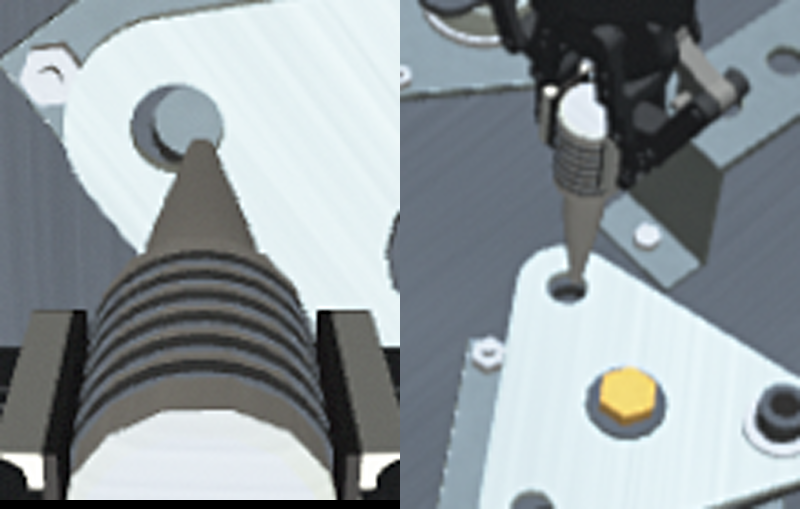

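Run:
```python
from h import *
import pickle
c,s=pickle.load(open("k1.pkl","rb"))
print(onz(c,320.6,233.5,.1197,True)*1e3, onz(s,362.8,225.2,.1197)*1e3)
```

```text
[488.12225407  60.49420732 119.7       ] [486.89168815  61.02681036 119.7       ]
```

Request:
send_rows --rows '[[[-0.5,-1,-2],[0,0,0]],[[0,-1,-4],[0,0,0]],[[0,0,-4],[0,0,0]],[[0,0,-4],[0,0,0]],[[0,0,-4],[0,0,0]],[[0,0,-4],[0,0,0]],[[0,0,-4],[0,0,0]],[[0,0,-3],[0,0,0]],[[0,0,-2],[0,0,0]],[[0,0,0],[0,0,0]],[[0,0,0],[0,0,0]]]'

```text
t: 8.12
tool_pos: [0.4877, 0.0573, 0.1812]
tool_rot: [-0.0, 1.0, -0.002, -0.0]
contact_force: [-0.9, 0.9, -4.4]
opening: 0.0287
```

```bash
python3 look.py k2 260 190 120 150 315 150 110 140
```

```text
pos [487.72  57.36 181.33] rot [-1.0e-04  1.0e+00 -1.8e-03 -3.0e-04] F [-0.58 -0.32 -4.26] M [0.171 0.262 0.024] open 0.0287 t 8.2167
```

View pics/k2.png

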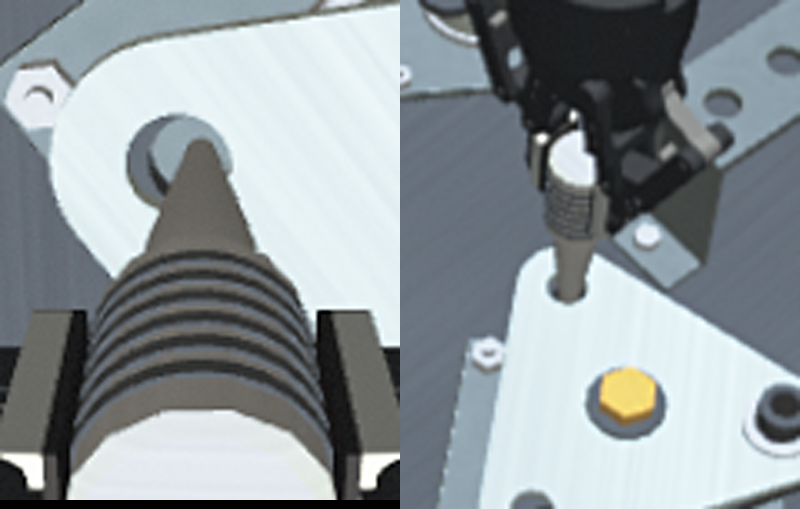

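Request:
send_rows --rows '[[[0,0,-2],[0,0,0]],[[0,0,-2],[0,0,0]],[[0,0,-2],[0,0,0]],[[0,0,-2],[0,0,0]],[[0,0,-2],[0,0,0]],[[0,0,0],[0,0,0]],[[0,0,0],[0,0,0]]]'

```text
t: 8.8
tool_pos: [0.4877, 0.0572, 0.171]
tool_rot: [0.0, 1.0, -0.002, -0.0]
contact_force: [-1.5, 0.6, -4.2]
opening: 0.0291
```

```bash
python3 look.py k3 260 190 120 150 315 150 110 140
```

```text
pos [487.8   57.12 171.19] rot [ 1.0e-04  1.0e+00 -1.9e-03 -3.0e-04] F [-0.74  1.28 -4.36] M [ 0.161  0.385 -0.006] open 0.0291 t 8.9
```

View pics/k3.png

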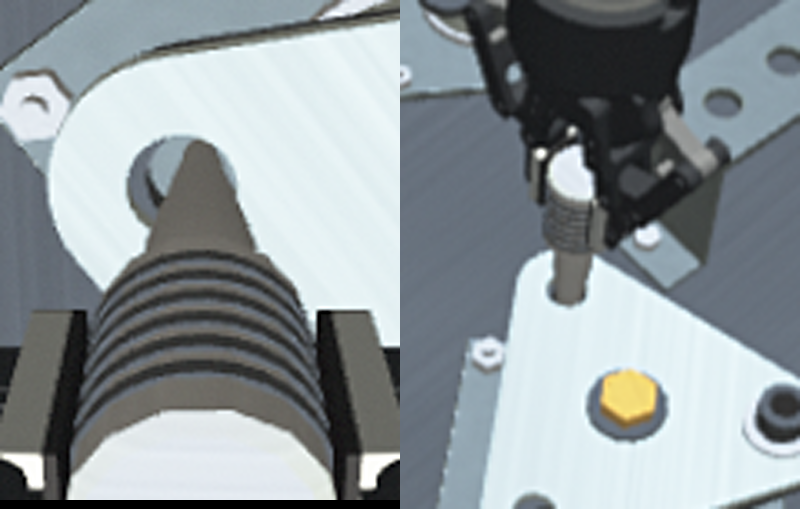

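Request:
send_rows --rows '[[[0,0,-2],[0,0,0]],[[0,0,-2],[0,0,0]],[[0,0,-2],[0,0,0]],[[0,0,-2],[0,0,0]],[[0,0,-2],[0,0,0]],[[0,0,0],[0,0,0]],[[0,0,0],[0,0,0]]]'

```text
t: 9.48
tool_pos: [0.4879, 0.0571, 0.161]
tool_rot: [0.0, 1.0, -0.002, -0.0]
contact_force: [-1.9, -0.5, -3.9]
opening: 0.0292
```

```bash
python3 look.py k4 260 190 120 150 315 150 110 140
```

```text
pos [488.01  57.09 161.22] rot [ 1.0e-04  1.0e+00 -1.9e-03 -0.0e+00] F [-1.14 -0.39 -4.13] M [ 0.158  0.409 -0.022] open 0.029 t 9.5833
```

View pics/k4.png

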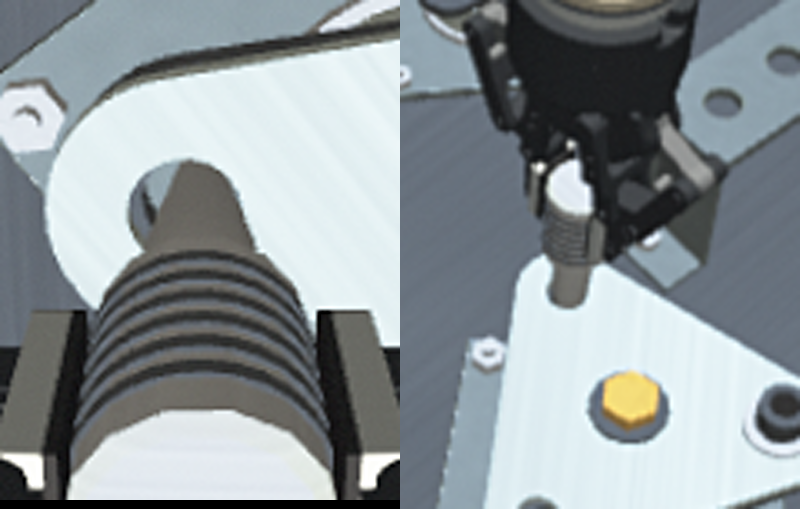

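Request:
send_rows --rows '[[[0,0,-2],[0,0,0]],[[0,0,-2],[0,0,0]],[[0,0,-2],[0,0,0]],[[0,0,-2],[0,0,0]],[[0,0,0],[0,0,0]],[[0,0,0],[0,0,0]]]'

```text
t: 10.08
tool_pos: [0.488, 0.0571, 0.1531]
tool_rot: [0.0, 1.0, -0.002, -0.0]
contact_force: [-1.4, 0.9, -4.2]
opening: 0.0292
```

```bash
python3 look.py k5 260 190 120 150 315 150 110 140; sleep 0;  python3 -c "
from h import *
for i in range(3):
    o=ctrl.get_obs();print(o['contact_force'].round(2),o['moment'].round(3))"
```

```text
pos [488.03  57.1  153.22] rot [ 1.0e-04  1.0e+00 -1.9e-03 -0.0e+00] F [-2.34 -0.15 -3.79] M [ 0.131  0.474 -0.032] open 0.0292 t 10.1833
[-2.34 -0.15 -3.79] [ 0.131  0.474 -0.032]
[-2.34 -0.15 -3.79] [ 0.131  0.474 -0.032]
[-2.34 -0.15 -3.79] [ 0.131  0.474 -0.032]
```

Request:
send_rows --rows '[[[0,0,-1.5],[0,0,0]],[[0,0,-1.5],[0,0,0]],[[0,0,-1.5],[0,0,0]],[[0,0,-1.5],[0,0,0]],[[0,0,0],[0,0,0]],[[0,0,0],[0,0,0]]]'

```text
t: 10.68
tool_pos: [0.488, 0.0572, 0.1471]
tool_rot: [0.0, 1.0, -0.002, -0.0]
contact_force: [-0.9, 0.5, -3.9]
opening: 0.029
```

```bash
python3 look.py k6 260 190 120 150 315 150 110 140
```

```text
pos [488.05  57.18 147.24] rot [ 0.      1.     -0.0019  0.    ] F [-1.86  0.42 -4.61] M [0.055 0.444 0.005] open 0.0293 t 10.7833
```

View pics/k6.png

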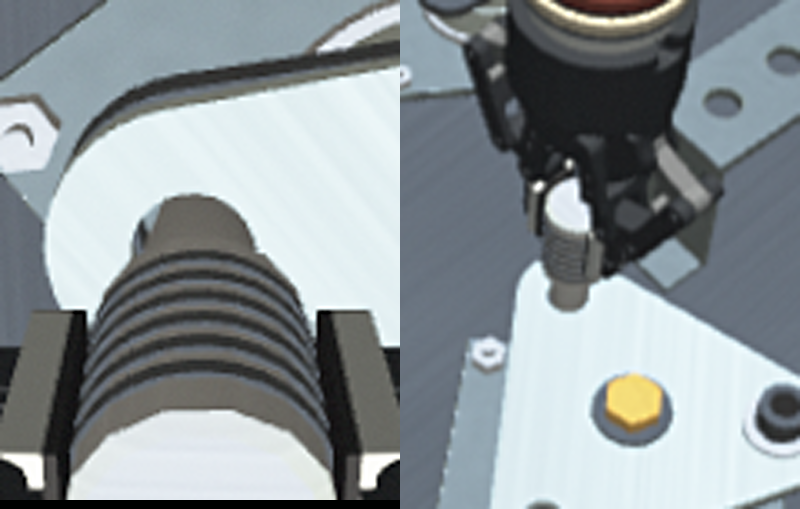

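Request:
send_rows --rows '[[[0,0,-1],[0,0,0]],[[0,0,-1],[0,0,0]],[[0,0,-1],[0,0,0]],[[0,0,-1],[0,0,0]],[[0,0,0],[0,0,0]],[[0,0,0],[0,0,0]]]'

```text
t: 11.28
tool_pos: [0.4879, 0.0574, 0.1431]
tool_rot: [-0.0, 1.0, -0.002, -0.0]
contact_force: [-1.1, 1.0, -3.4]
opening: 0.0286
```

```bash
cat > st.py <<'E'
from h import *
o=ctrl.get_obs(); print("pos",(o["tool_pos"]*1e3).round(2),"rot",o["tool_rot"].round(4),"F",o["contact_force"].round(2),"M",o["moment"].round(3),"open",round(o["opening"],4),"t",o["t"])
E
python3 st.py
```

```text
pos [487.88  57.39 143.14] rot [-1.0e-04  1.0e+00 -1.8e-03 -2.0e-04] F [-1.13  0.99 -3.45] M [0.218 0.481 0.031] open 0.0286 t 11.2833
```

Request:
send_rows --rows '[[[0,0,-1],[0,0,0]],[[0,0,-1],[0,0,0]],[[0,0,-1],[0,0,0]],[[0,0,0],[0,0,0]],[[0,0,0],[0,0,0]]]'

```text
t: 11.7
tool_pos: [0.4879, 0.0576, 0.1401]
tool_rot: [-0.0, 1.0, -0.002, -0.0]
contact_force: [-1.5, 2.1, -4.9]
opening: 0.029
```

```bash
python3 st.py
```

```text
pos [487.93  57.56 140.12] rot [-2.0e-04  1.0e+00 -1.8e-03 -1.0e-04] F [-1.54  2.13 -4.92] M [0.486 0.505 0.006] open 0.029 t 11.7
```

Request:
send_rows --rows '[[[0,0.8,0],[0,0,0]],[[0,0,0],[0,0,0]],[[0,0,-1],[0,0,0]],[[0,0,-1],[0,0,0]],[[0,0,0],[0,0,0]],[[0,0,0],[0,0,0]]]'

```text
t: 12.2
tool_pos: [0.488, 0.058, 0.1382]
tool_rot: [0.0, 1.0, -0.002, 0.0]
contact_force: [-1.0, 0.2, -3.6]
opening: 0.0289
```

```bash
python3 st.py
```

```text
pos [488.01  57.97 138.22] rot [ 0.      1.     -0.0019  0.    ] F [-0.96  0.16 -3.65] M [0.268 0.404 0.009] open 0.0289 t 12.2
```

Request:
send_rows --rows '[[[0,0.3,0],[0,0,0]],[[0,0,-1],[0,0,0]],[[0,0,-1],[0,0,0]],[[0,0,0],[0,0,0]],[[0,0,0],[0,0,0]]]'

```text
t: 12.62
tool_pos: [0.488, 0.0583, 0.1362]
tool_rot: [0.0, 1.0, -0.002, -0.0]
contact_force: [-0.9, 0.4, -3.9]
opening: 0.0292
```

```bash
python3 look.py k7 260 190 120 150 315 150 110 140
```

```text
pos [487.99  58.27 136.21] rot [ 0.      1.     -0.0019 -0.    ] F [-1.01  0.66 -4.77] M [0.214 0.423 0.04 ] open 0.0288 t 12.7167
```

View pics/k7.png

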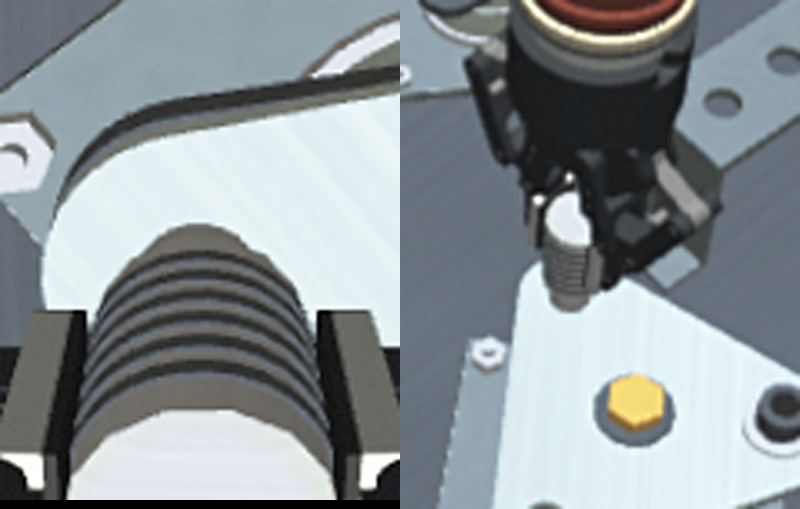

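Request:
send_rows --rows '[[[0,0,-1],[0,0,0]],[[0,0,-1],[0,0,0]],[[0,0,-1],[0,0,0]],[[0,0,-1],[0,0,0]],[[0,0,0],[0,0,0]],[[0,0,0],[0,0,0]]]'

```text
t: 13.22
tool_pos: [0.488, 0.0584, 0.1322]
tool_rot: [-0.0, 1.0, -0.002, -0.0]
contact_force: [-1.4, 1.4, -5.0]
opening: 0.0291
```

```bash
python3 st.py
```

```text
pos [487.99  58.4  132.16] rot [-0.      1.     -0.0019 -0.    ] F [-1.36  1.36 -4.96] M [0.351 0.3   0.036] open 0.0291 t 13.2167
```

Request:
send_rows --rows '[[[0,0.3,0],[0,0,0]],[[0,0,-1],[0,0,0]],[[0,0,-1],[0,0,0]],[[0,0,-1],[0,0,0]],[[0,0,-1],[0,0,0]],[[0,0,0],[0,0,0]],[[0,0,0],[0,0,0]]]'

```text
t: 13.8
tool_pos: [0.488, 0.0585, 0.1282]
tool_rot: [0.0, 1.0, -0.002, 0.0]
contact_force: [-0.8, 0.6, -4.0]
opening: 0.0288
```

```bash
python3 st.py
```

```text
pos [488.02  58.54 128.18] rot [ 1.0e-04  1.0e+00 -1.9e-03  0.0e+00] F [-0.77  0.58 -4.02] M [0.193 0.328 0.01 ] open 0.0288 t 13.8
```

Request:
send_rows --rows '[[[0,0,-1],[0,0,0]],[[0,0,-1],[0,0,0]],[[0,0,-1],[0,0,0]],[[0,0,-1],[0,0,0]],[[0,0,-1],[0,0,0]],[[0,0,-1],[0,0,0]],[[0,0,0],[0,0,0]],[[0,0,0],[0,0,0]]]'

```text
t: 14.47
tool_pos: [0.488, 0.0586, 0.1222]
tool_rot: [0.0, 1.0, -0.002, -0.0]
contact_force: [-1.0, 0.8, -4.0]
opening: 0.0291
```

```bash
python3 look.py k8 260 190 120 150 315 150 110 140
```

```text
pos [488.03  58.61 122.24] rot [ 0.      1.     -0.0019  0.    ] F [-1.22  0.46 -3.76] M [0.147 0.23  0.057] open 0.0291 t 14.5667
```

View pics/k8.png

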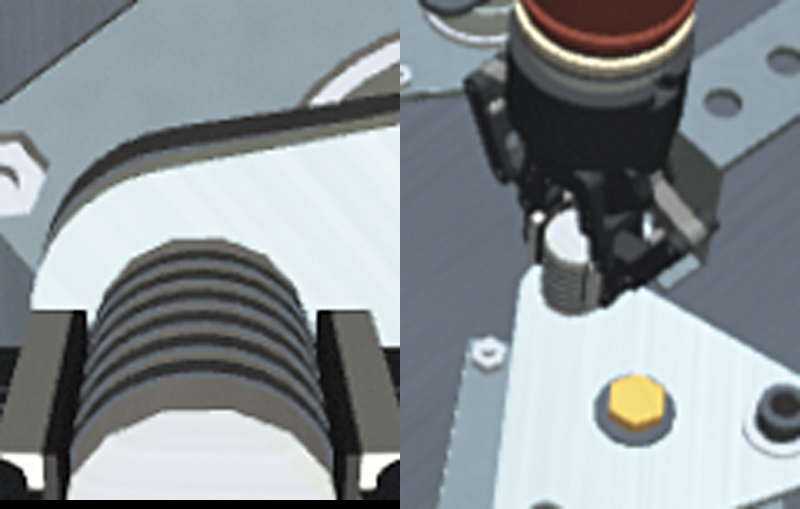

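Near home; last millimetres at half-millimetre rows, watching Fz.

Request:
send_rows --rows '[[[0,0,-0.7],[0,0,0]],[[0,0,-0.7],[0,0,0]],[[0,0,-0.6],[0,0,0]],[[0,0,-0.5],[0,0,0]],[[0,0,0],[0,0,0]],[[0,0,0],[0,0,0]]]'

```text
t: 15.07
tool_pos: [0.488, 0.0586, 0.1197]
tool_rot: [0.0, 1.0, -0.002, 0.0]
contact_force: [-0.8, 0.2, -4.4]
opening: 0.0289
```

```bash
python3 st.py
```

```text
pos [488.01  58.57 119.73] rot [ 0.      1.     -0.0019  0.    ] F [-0.81  0.2  -4.36] M [0.155 0.211 0.017] open 0.0289 t 15.0667
```

Request:
send_rows --rows '[[[0,0,-0.4],[0,0,0]],[[0,0,-0.4],[0,0,0]],[[0,0,-0.3],[0,0,0]],[[0,0,0],[0,0,0]],[[0,0,0],[0,0,0]]]'

```text
t: 15.48
tool_pos: [0.488, 0.0586, 0.1187]
tool_rot: [0.0, 1.0, -0.002, 0.0]
contact_force: [-0.9, 1.0, -3.9]
opening: 0.0291
```

```bash
python3 look.py k9 260 190 120 150 315 150 110 140
```

```text
pos [488.03  58.61 118.68] rot [ 0.      1.     -0.0019  0.    ] F [-1.39  0.75 -4.92] M [ 0.115  0.213 -0.041] open 0.0289 t 15.5833
```

View pics/k9.png

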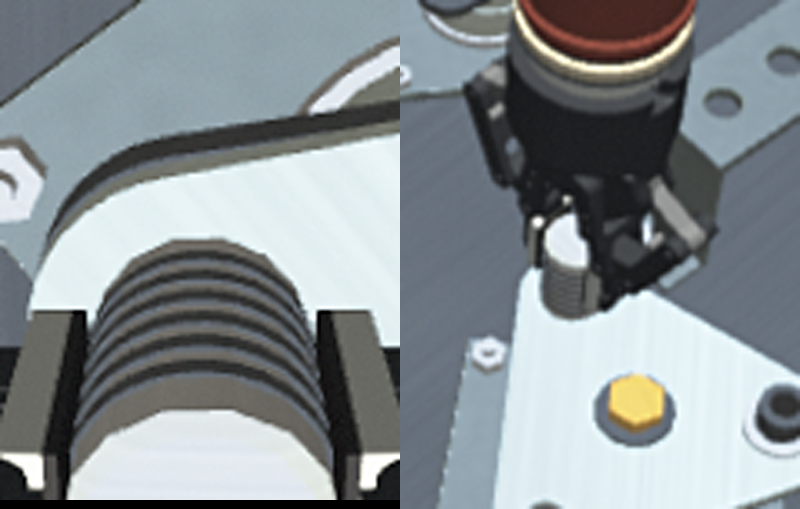

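Request:
send_rows --rows '[[[0,0,-0.3],[0,0,0]],[[0,0,-0.3],[0,0,0]],[[0,0,0],[0,0,0]],[[0,0,0],[0,0,0]]]'

```text
t: 15.92
tool_pos: [0.488, 0.0586, 0.1185]
tool_rot: [-0.0, 1.0, -0.002, 0.0]
contact_force: [-2.9, -0.7, 1.9]
opening: 0.0295
```

```bash
python3 st.py
```

```text
pos [488.04  58.62 118.48] rot [-1.0e-04  1.0e+00 -1.9e-03  1.0e-04] F [-2.87 -0.67  1.88] M [0.091 0.535 0.033] open 0.0295 t 15.9167
```

Request:
send_rows --rows '[[[0,0,0],[0,0,0]],[[0,0,0],[0,0,0]],[[0,0,0],[0,0,0]],[[0,0,0],[0,0,0]],[[0,0,0],[0,0,0]]]' --hand 46

```text
t: 16.33
tool_pos: [0.4884, 0.0585, 0.1182]
tool_rot: [0.0, 1.0, -0.002, 0.0]
contact_force: [0.4, 0.2, -0.1]
opening: 0.0462
```

```bash
python3 look.py k10 230 190 180 200 315 150 110 140
```

```text
pos [488.19  58.58 118.14] rot [ 0.0e+00  1.0e+00 -1.9e-03  2.0e-04] F [-1.3  -1.55 -0.  ] M [-0.072 -0.036 -0.015] open 0.0459 t 16.4333
```

View pics/k10.png

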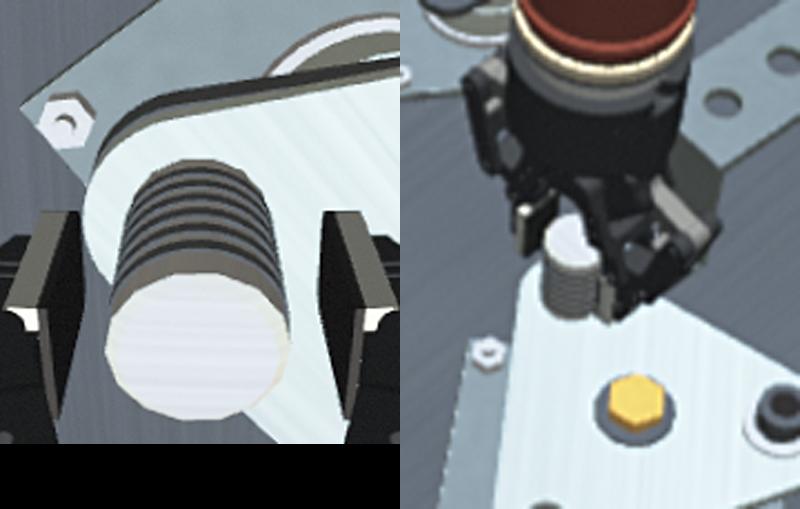

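Request:
send_rows --rows '[[[0,0,8],[0,0,0]],[[0,0,20],[0,0,0]],[[0,0,20],[0,0,0]],[[2,-6,14],[0,0,0]],[[10,-24,0],[0,0,0]],[[14,-36,0],[0,0,0]],[[14,-36,0],[0,0,0]],[[14,-36,0],[0,0,0]],[[12,-26,0],[0,0,0]],[[4,-9,0],[0,0,0]],[[0,0,0],[0,0,0]],[[0,0,0],[0,0,0]]]' --hand 60

```text
t: 17.43
tool_pos: [0.5576, -0.1136, 0.1801]
tool_rot: [-0.001, 1.0, -0.002, -0.0]
contact_force: [-0.4, 1.2, -1.2]
opening: 0.0601
```

```bash
python3 look.py k11 280 80 80 60 315 190 130 130; python3 -c "
import pickle,cv2
c,s=pickle.load(open('k11.pkl','rb'));cv2.imwrite('pics/w11.png',c['color'])"
```

```text
pos [ 557.52 -111.67  179.98] rot [-1.1e-03  1.0e+00 -3.0e-04 -6.0e-04] F [-0.05  0.39 -0.07] M [ 0.012 -0.037 -0.018] open 0.0601 t 17.5333
```

View pics/k11.png

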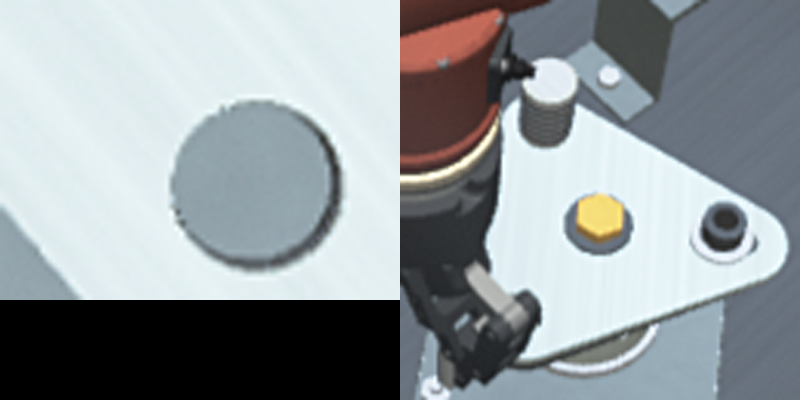

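View pics/w11.png

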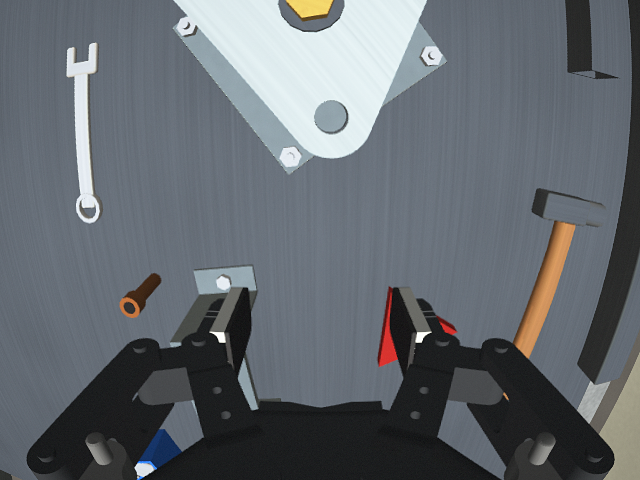

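Run:
```python
from h import *
import pickle
c,s=pickle.load(open('k11.pkl','rb')); t=pickle.load(open('top0.pkl','rb'))
print(onz(c,330.8,116.4,.106,True)*1e3, onz(t,401,271.5,.064)*1e3)
```

```text
[563.39463474 -36.47668328 106.        ] [ 387.78997895 -188.50882753   64.        ]
```

Request:
send_rows --rows '[[[-8,-11,0],[0,0,0]],[[-18,-24,0],[0,0,0]],[[-22,-28,0],[0,0,0]],[[-20,-26,0],[0,0,0]],[[-14,-18,0],[0,0,0]],[[-7,-8,0],[0,0,0]],[[0,0,0],[0,0,0]],[[0,0,0],[0,0,0]],[[0,0,0],[0,0,0]]]' --hand 50

```text
t: 18.28
tool_pos: [0.4704, -0.227, 0.18]
tool_rot: [-0.001, 1.0, 0.0, 0.0]
contact_force: [0.0, 0.5, -0.1]
opening: 0.05
```

```bash
python3 look.py k12 230 230 180 180 200 290 80 90;python3 -c "
from h import *
import pickle
c,s=pickle.load(open('k12.pkl','rb'));cv2.imwrite('pics/w12.png',c['color']);print(proj(c,(.4687,-.2303,.104),True))"
```

```text
pos [ 470.36 -227.24  179.87] rot [-6.e-04  1.e+00  2.e-04  2.e-04] F [-0.59 -0.79 -0.2 ] M [ 0.024 -0.03   0.05 ] open 0.0501 t 18.3833
[318.26667222 247.34776796]
```

View pics/w12.png

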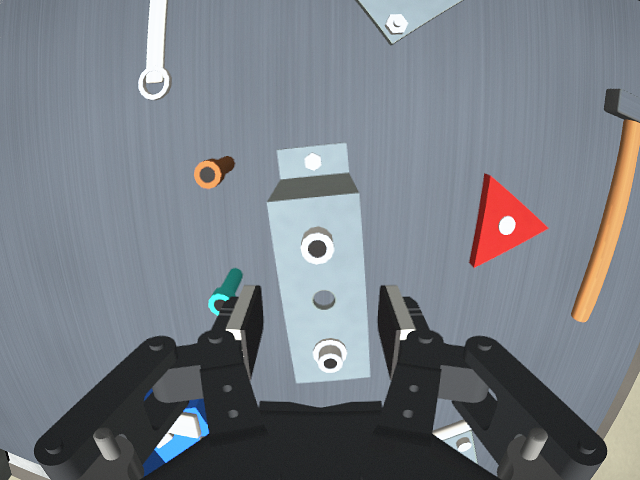

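Request:
send_rows --rows '[[[-2,-3,-8],[0,0,0]],[[0,0,-16],[0,0,0]],[[0,0,-18],[0,0,0]],[[0,0,-18],[0,0,0]],[[0,0,-13],[0,0,0]],[[0,0,-6],[0,0,0]],[[0,0,-3],[0,0,0]],[[0,0,0],[0,0,0]],[[0,0,0],[0,0,0]],[[0,0,0],[0,0,0]]]' --hand 42

```text
t: 19.22
tool_pos: [0.4676, -0.2327, 0.0988]
tool_rot: [0.0, 1.0, -0.002, 0.001]
contact_force: [-0.6, 0.5, -0.1]
opening: 0.0423
```

```bash
python3 look.py k13 230 260 180 200 190 290 90 100
```

```text
pos [ 467.49 -232.61   98.83] rot [ 3.0e-04  1.0e+00 -1.8e-03  8.0e-04] F [-0.13  0.44 -0.42] M [-0.002  0.01   0.011] open 0.042 t 19.3167
```

View pics/k13.png

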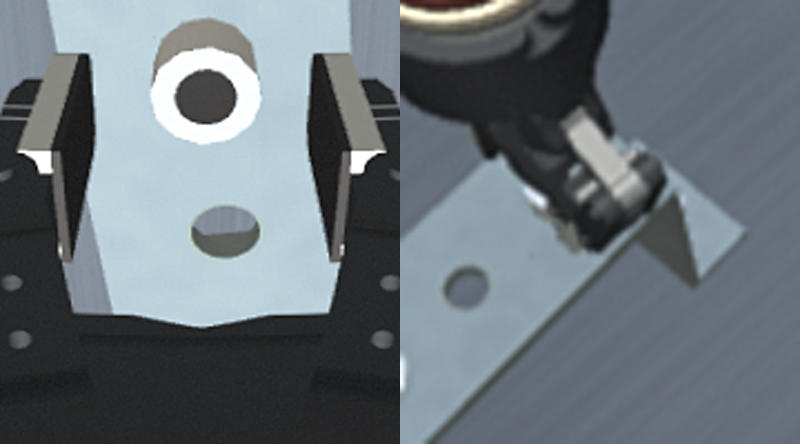

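Run:
```python
from h import *
import pickle
c,s=pickle.load(open('k13.pkl','rb'))
k=lambda x,y:onz(c,230+x*.45-.3,260+y*.45-.3,.104,True)*1e3
for p in [(207,52),(207,143),(151,97),(261,97)]: print(k(*p))
```

```text
[ 468.13885873 -221.32931123  104.        ]
[ 468.12691037 -241.18379804  104.        ]
[ 457.54978913 -230.83616748  104.        ]
[ 478.34760579 -230.94934423  104.        ]
```

Request:
send_rows --rows '[[[0.5,1.4,-2],[0,0,0]],[[0,0,-2],[0,0,0]],[[0,0,-1.5],[0,0,0]],[[0,0,-1],[0,0,0]],[[0,0,0],[0,0,0]],[[0,0,0],[0,0,0]]]'

```text
t: 19.82
tool_pos: [0.4674, -0.231, 0.0915]
tool_rot: [-0.0, 1.0, -0.002, -0.0]
contact_force: [-0.0, -0.4, -0.0]
opening: 0.0417
```

```bash
python3 look.py k14 230 260 180 200 190 290 90 100
```

```text
pos [ 467.45 -231.06   91.6 ] rot [-0.     1.    -0.002 -0.   ] F [ 0.04 -0.08  0.27] M [ 0.02  -0.041  0.025] open 0.0423 t 19.9167
```

View pics/k14.png

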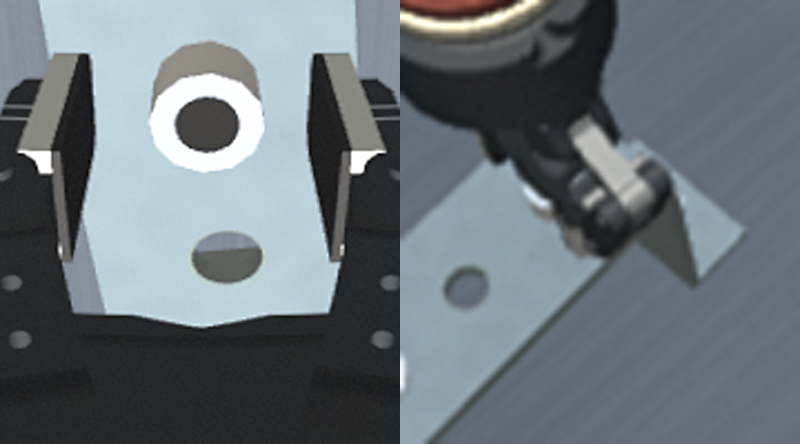

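Request:
send_rows --rows '[[[0.5,0,0.7],[0,0,0]],[[0,0,0],[0,0,0]],[[0,0,0],[0,0,0]],[[0,0,0],[0,0,0]],[[0,0,0],[0,0,0]],[[0,0,0],[0,0,0]],[[0,0,0],[0,0,0]]]' --hand 12 --squeeze 40

```text
t: 20.5
tool_pos: [0.4682, -0.2311, 0.0926]
tool_rot: [0.0, 1.0, -0.002, 0.0]
contact_force: [-1.0, 0.5, 4.9]
opening: 0.0188
```

```bash
python3 look.py k15 230 260 180 200 190 290 90 100
```

```text
pos [ 468.19 -231.09   92.63] rot [ 1.0e-04  1.0e+00 -1.9e-03  3.0e-04] F [-0.53  0.6   5.47] M [0.169 0.166 0.022] open 0.0187 t 20.6
```

View pics/k15.png

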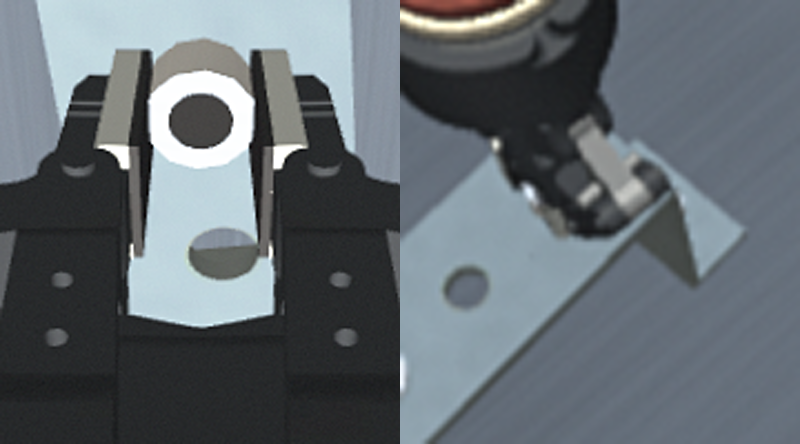

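Request:
send_rows --rows '[[[0,0,3],[0,0,0]],[[0,0,8],[0,0,0]],[[0,0,14],[0,0,0]],[[0,0,18],[0,0,0]],[[0,0,18],[0,0,0]],[[0,0,16],[0,0,0]],[[0,0,10],[0,0,0]],[[0,0,5],[0,0,0]],[[0,0,0],[0,0,0]],[[0,0,0],[0,0,0]],[[0,0,0],[0,0,0]]]'

```text
t: 21.52
tool_pos: [0.4673, -0.2305, 0.1833]
tool_rot: [-0.001, 1.0, -0.002, -0.001]
contact_force: [0.3, -0.6, -1.7]
opening: 0.0189
```

```bash
python3 look.py k16 250 200 140 170 190 230 120 130
```

```text
pos [ 467.39 -230.64  183.33] rot [-4.0e-04  1.0e+00 -1.9e-03 -1.0e-03] F [-0.4  -0.01  0.16] M [ 0.015  0.01  -0.016] open 0.0188 t 21.6167
```

View pics/k16.png

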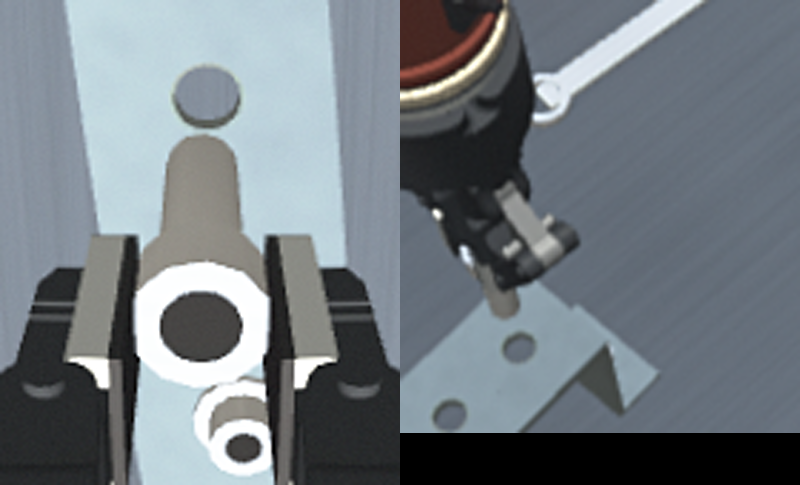

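Run:
```python
from h import *
import pickle
c,s=pickle.load(open('k16.pkl','rb'))
for z in(.1307,.1807,.1947): print(z,proj(c,(.4674,-.2306,z),True))
print(onz(c,320,247,.1307,True)*1e3,"far edge; minus 5mm in y -> centre")
k=lambda x,y:onz(c,250+x*.35-.3,200+y*.35-.3,.1947,True)*1e3
for p in [(202,262),(202,386),(133,324),(270,324)]: print(k(*p))
```

```text
0.1307 [321.54633162 256.50798125]
0.1807 [321.68375694 298.6056273 ]
0.1947 [321.73347271 314.81059318]
[ 466.54952874 -224.86627319  130.7       ] far edge; minus 5mm in y -> centre
[ 466.89540257 -219.80335259  194.7       ]
[ 466.82338136 -240.4772248   194.7       ]
[ 457.04482309 -229.81311827  194.7       ]
[ 476.53073177 -229.86177897  194.7       ]
```

Request:
send_rows --rows '[[[5,10,0],[0,0,0]],[[12,24,0],[0,0,0]],[[17,34,0],[0,0,0]],[[18,36,0],[0,0,0]],[[18,36,0],[0,0,0]],[[14,29,-3],[0,0,0]],[[8,16,-3],[0,0,0]],[[4,7,-2],[0,0,0]],[[1,2,-2],[0,0,0]],[[0,0,0],[0,0,0]],[[0,0,0],[0,0,0]],[[0,0,0],[0,0,0]]]'

```text
t: 22.62
tool_pos: [0.5643, -0.0394, 0.1745]
tool_rot: [0.001, 1.0, -0.004, -0.0]
contact_force: [-0.1, -0.5, -0.0]
opening: 0.0191
```

```bash
python3 look.py k17 250 200 140 170 300 200 140 140
```

```text
pos [564.57 -38.86 174.65] rot [ 3.0e-04  1.0e+00 -3.5e-03  1.0e-04] F [ 0.34  0.43 -1.58] M [0.017 0.026 0.005] open 0.0189 t 22.7167
```

View pics/k17.png

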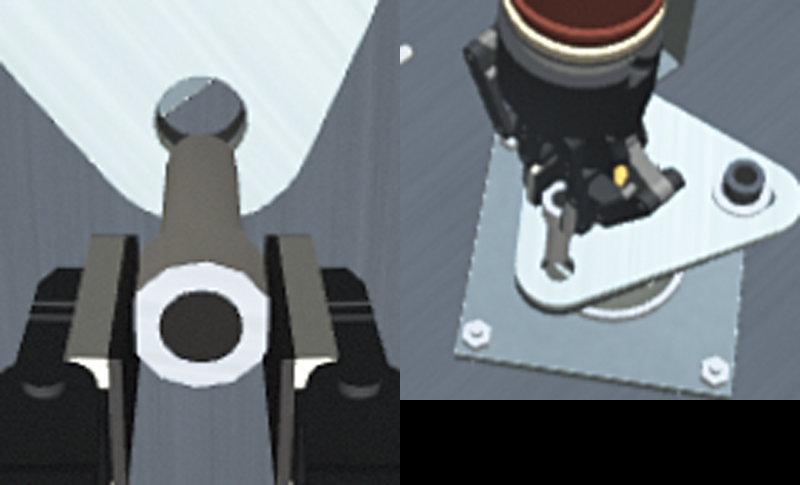

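Request:
send_rows --rows '[[[0,1,0],[0,0,0]],[[0,0,0],[0,0,0]],[[0,0,-2],[0,0,0]],[[0,0,-2],[0,0,0]],[[0,0,-1],[0,0,0]],[[0,0,0],[0,0,0]],[[0,0,0],[0,0,0]]]'

```text
t: 23.3
tool_pos: [0.5649, -0.036, 0.1691]
tool_rot: [-0.0, 1.0, -0.002, -0.0]
contact_force: [-0.4, -0.4, -1.4]
opening: 0.0188
```

```bash
python3 look.py k18 250 200 140 170 300 200 140 140
```

```text
pos [565.02 -35.96 169.3 ] rot [-0.      1.     -0.0019 -0.    ] F [ 0.25  0.72 -1.08] M [0.034 0.022 0.005] open 0.0187 t 23.4
```

View pics/k18.png

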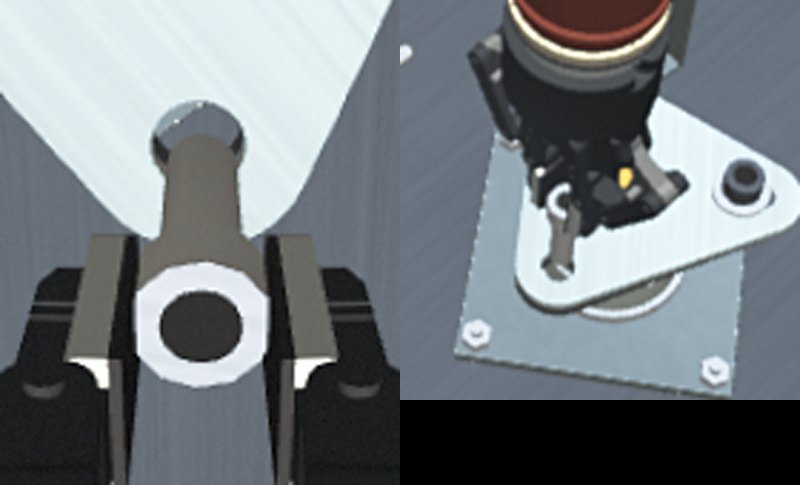

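Request:
send_rows --rows '[[[-0.7,-0.7,-1],[0,0,0]],[[0,0,-2],[0,0,0]],[[0,0,-2],[0,0,0]],[[0,0,-2],[0,0,0]],[[0,0,-2],[0,0,0]],[[0,0,-2],[0,0,0]],[[0,0,-2],[0,0,0]],[[0,0,0],[0,0,0]],[[0,0,0],[0,0,0]]]'

```text
t: 24.15
tool_pos: [0.5642, -0.0367, 0.1561]
tool_rot: [-0.0, 1.0, -0.002, -0.0]
contact_force: [0.1, -0.5, -1.7]
opening: 0.0188
```

```bash
python3 look.py k19 250 200 140 170 300 200 140 140
```

```text
pos [564.37 -36.72 156.38] rot [ 0.0e+00  1.0e+00 -1.9e-03  1.0e-04] F [-0.71  0.35 -0.7 ] M [-0.029 -0.003  0.004] open 0.0189 t 24.25
```

View pics/k19.png

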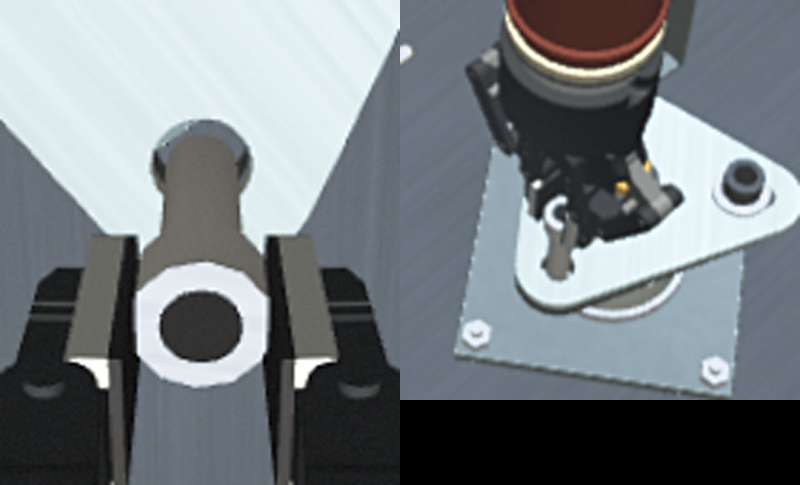

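Request:
send_rows --rows '[[[0,0,-2],[0,0,0]],[[0,0,-2],[0,0,0]],[[0,0,-2],[0,0,0]],[[0,0,-2],[0,0,0]],[[0,0,-2],[0,0,0]],[[0,0,-2],[0,0,0]],[[0,0,0],[0,0,0]]]'

```text
t: 24.83
tool_pos: [0.5639, -0.0366, 0.1437]
tool_rot: [-0.0, 1.0, -0.002, -0.001]
contact_force: [-0.1, -1.6, -0.7]
opening: 0.0189
```

```bash
python3 st.py
```

```text
pos [563.93 -36.64 143.74] rot [-0.0e+00  1.0e+00 -1.9e-03 -6.0e-04] F [-0.12 -1.62 -0.68] M [-0.004 -0.042 -0.016] open 0.0189 t 24.8333
```

Request:
send_rows --rows '[[[0,0,-2],[0,0,0]],[[0,0,-2],[0,0,0]],[[0,0,-2],[0,0,0]],[[0,0,-2],[0,0,0]],[[0,0,-2],[0,0,0]],[[0,0,-2],[0,0,0]],[[0,0,-2],[0,0,0]],[[0,0,-2],[0,0,0]],[[0,0,-2],[0,0,0]],[[0,0,-2],[0,0,0]],[[0,0,-2],[0,0,0]],[[0,0,-2],[0,0,0]],[[0,0,0],[0,0,0]],[[0,0,0],[0,0,0]]]'

```text
t: 26.0
tool_pos: [0.5642, -0.0367, 0.1201]
tool_rot: [-0.0, 1.0, -0.002, -0.0]
contact_force: [0.5, -0.1, -0.8]
opening: 0.0189
```

```bash
python3 look.py k20 250 200 140 170 300 200 140 140
```

```text
pos [564.34 -36.68 120.36] rot [-0.0e+00  1.0e+00 -1.9e-03  1.0e-04] F [-0.05 -0.57 -1.42] M [ 0.005 -0.028 -0.032] open 0.0188 t 26.1
```

View pics/k20.png

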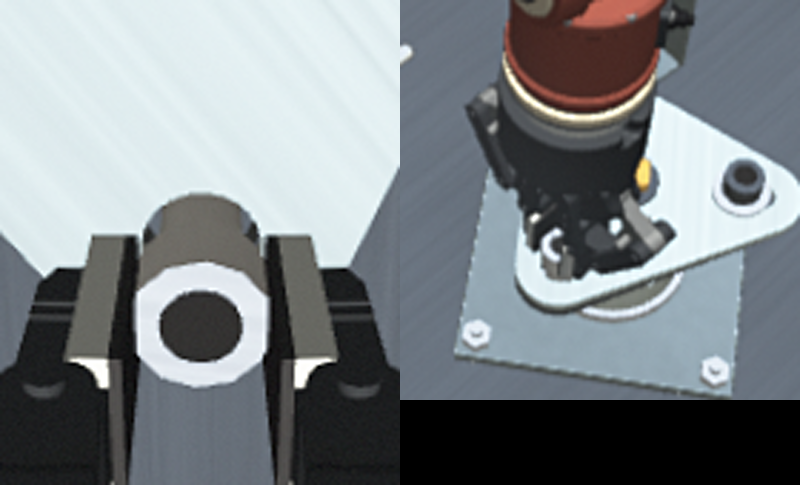

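Request:
send_rows --rows '[[[0,0,-2],[0,0,0]],[[0,0,-2],[0,0,0]],[[0,0,-2],[0,0,0]],[[0,0,-1.5],[0,0,0]],[[0,0,-1],[0,0,0]],[[0,0,0],[0,0,0]],[[0,0,0],[0,0,0]]]'

```text
t: 26.68
tool_pos: [0.5643, -0.0367, 0.1117]
tool_rot: [-0.0, 1.0, -0.002, -0.0]
contact_force: [-0.6, -0.5, -1.4]
opening: 0.0187
```

```bash
python3 look.py k21 250 200 140 170 300 200 140 140
```

```text
pos [564.34 -36.7  111.87] rot [-0.0e+00  1.0e+00 -1.9e-03  1.0e-04] F [-0.1  -0.62 -1.45] M [-0.015 -0.022  0.033] open 0.019 t 26.7833
```

View pics/k21.png

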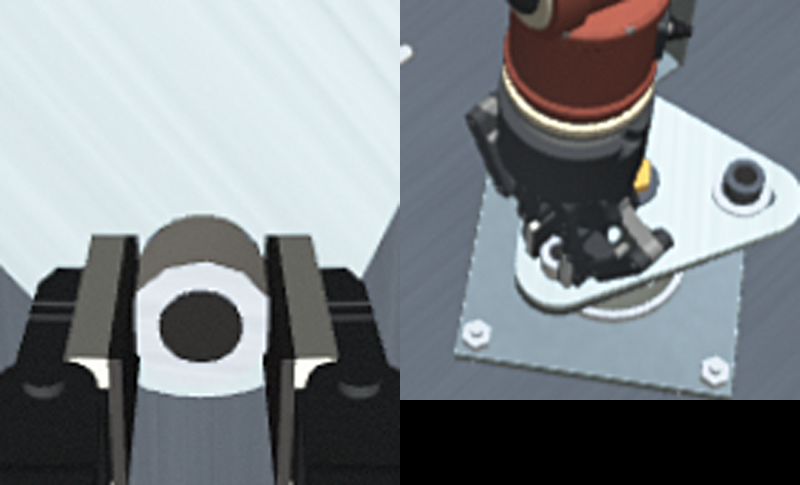

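Request:
send_rows --rows '[[[0,0,-0.8],[0,0,0]],[[0,0,-0.8],[0,0,0]],[[0,0,-0.6],[0,0,0]],[[0,0,-0.5],[0,0,0]],[[0,0,0],[0,0,0]],[[0,0,0],[0,0,0]]]'

```text
t: 27.28
tool_pos: [0.5642, -0.0367, 0.109]
tool_rot: [-0.0, 1.0, -0.002, -0.0]
contact_force: [-0.2, 0.2, -1.1]
opening: 0.0189
```

```bash
python3 st.py
```

```text
pos [564.24 -36.68 109.04] rot [-0.0e+00  1.0e+00 -1.9e-03 -1.0e-04] F [-0.21  0.2  -1.11] M [-0.029  0.014 -0.018] open 0.0189 t 27.2833
```

Request:
send_rows --rows '[[[0,0,-0.4],[0,0,0]],[[0,0,-0.4],[0,0,0]],[[0,0,0],[0,0,0]],[[0,0,0],[0,0,0]]]'

```text
t: 27.62
tool_pos: [0.5644, -0.0367, 0.1086]
tool_rot: [-0.0, 1.0, -0.002, 0.0]
contact_force: [-0.5, -0.2, 1.5]
opening: 0.0189
```

```bash
python3 look.py k22 250 200 140 170 300 200 140 140
```

```text
pos [564.37 -36.7  108.59] rot [-0.0e+00  1.0e+00 -1.9e-03  2.0e-04] F [-0.92  0.2   1.82] M [0.049 0.206 0.038] open 0.0188 t 27.7167
```

View pics/k22.png

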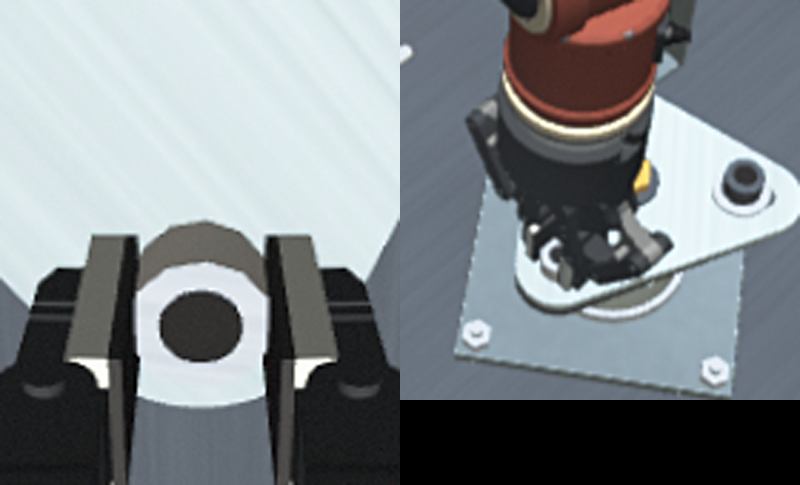

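Request:
send_rows --rows '[[[0,0,0],[0,0,0]],[[0,0,0],[0,0,0]],[[0,0,0],[0,0,0]],[[0,0,0],[0,0,0]],[[0,0,0],[0,0,0]]]' --hand 40

```text
t: 28.13
tool_pos: [0.5643, -0.0367, 0.1082]
tool_rot: [0.0, 1.0, -0.002, -0.0]
contact_force: [-0.4, -0.2, 0.7]
opening: 0.04
```

Request:
send_rows --rows '[[[0,0,4],[0,0,0]],[[0,0,12],[0,0,0]],[[0,0,20],[0,0,0]],[[0,0,24],[0,0,0]],[[0,0,20],[0,0,0]],[[0,-20,15],[0,0,0]],[[0,-35,0],[0,0,0]],[[0,-35,0],[0,0,0]],[[0,-20,0],[0,0,0]],[[0,0,0],[0,0,0]],[[0,0,0],[0,0,0]]]'

```text
t: 29.05
tool_pos: [0.5638, -0.1485, 0.2036]
tool_rot: [0.0, 1.0, -0.004, 0.0]
contact_force: [-0.4, 0.8, -0.7]
opening: 0.0399
```

```bash
python3 look.py k23 230 0 240 220 310 190 140 140
```

```text
pos [ 564.46 -145.08  203.2 ] rot [-8.0e-04  1.0e+00 -1.1e-03 -1.0e-04] F [ 0.59 -0.64  0.6 ] M [-0.019  0.031  0.035] open 0.04 t 29.15
```

View pics/k23.png

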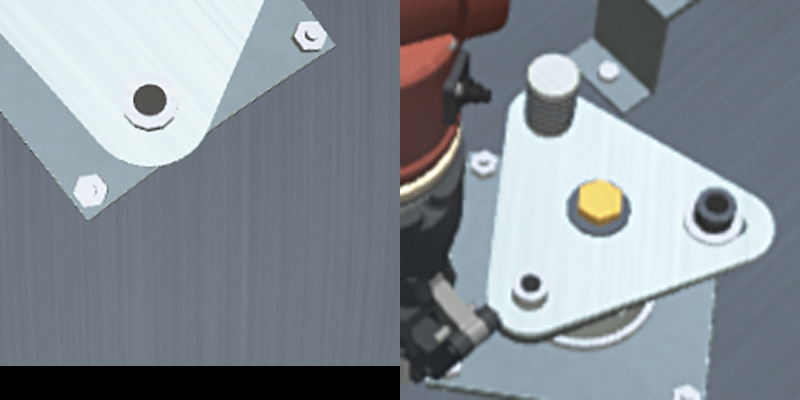

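Run:
```python
from h import *
import pickle
c,s=pickle.load(open('k23.pkl','rb'))
d=onz(s,363.2,213.0,.154)*1e3;b=onz(s,355.2,289.0,.120)*1e3;print(d,b,np.hypot(*(d-b)[:2]))
cv2.imwrite("pics/f.png",cv2.resize(s["color"][195:315,335:455],None,fx=5,fy=5,interpolation=cv2.INTER_CUBIC))
```

```text
[484.99687907  60.91634101 154.        ] [564.59741439 -36.44919789 120.        ] 125.76284581904149
```

View pics/f.png

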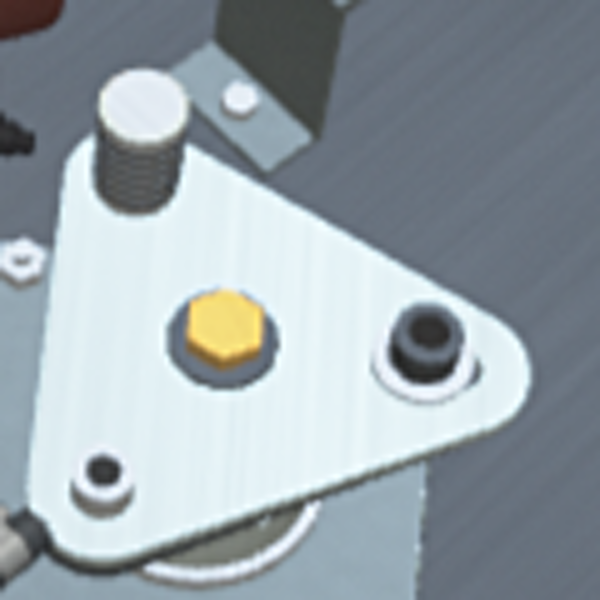

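Run:
```python
from h import *
import pickle
c,s=pickle.load(open('k23.pkl','rb'))
d=onz(s,363.2,215.8,.154)*1e3
b=onz(s,355.1,289.0,.120)*1e3;print(d,b,np.hypot(*(d-b)[:2]))
g=onz(s,335+227/5-.4,195+320/5-.4,.125)*1e3;print(g)
```

```text
[488.96516609  56.8270772  154.        ] [564.48718955 -36.56510926 120.        ] 120.10693785421157
[554.8206046   31.10133188 125.        ]
```

Request:
send_rows --rows '[[[-10,16,0],[0,0,0]],[[-19,31,0],[0,0,0]],[[-19,31,0],[0,0,0]],[[-19,31,0],[0,0,0]],[[-10,16,0],[0,0,0]],[[0,0,0],[0,0,0]],[[0,0,0],[0,0,0]],[[0,0,0],[0,0,0]],[[0,0,0],[0,0,0]]]'

```text
t: 29.9
tool_pos: [0.488, -0.0224, 0.2035]
tool_rot: [0.0, 1.0, -0.002, 0.0]
contact_force: [0.7, 0.5, -0.2]
opening: 0.04
```

```bash
python3 look.py k24 270 50 100 100 310 190 140 140; python3 -c "
from h import *
import pickle
c,s=pickle.load(open('k24.pkl','rb'))
cv2.imwrite('pics/w24.png',c['color']); print(c['extrinsics'][:3,3]); 
for p in [(.4875,.0586,.154),(.4875,.0586,.106),(.564,-.0365,.12)]: print(proj(c,p,True))"
```

```text
pos [487.78 -22.67 203.3 ] rot [ 3.0e-04  1.0e+00 -2.7e-03  2.0e-04] F [-0.49  0.17 -0.62] M [-0.008  0.032  0.027] open 0.0401 t 30.0
[0.48766998 0.05593251 0.34566236]
[319.45554243 108.95042111]
[319.52791505 109.98585948]
[433.355671   257.18111192]
```

View pics/k24.png

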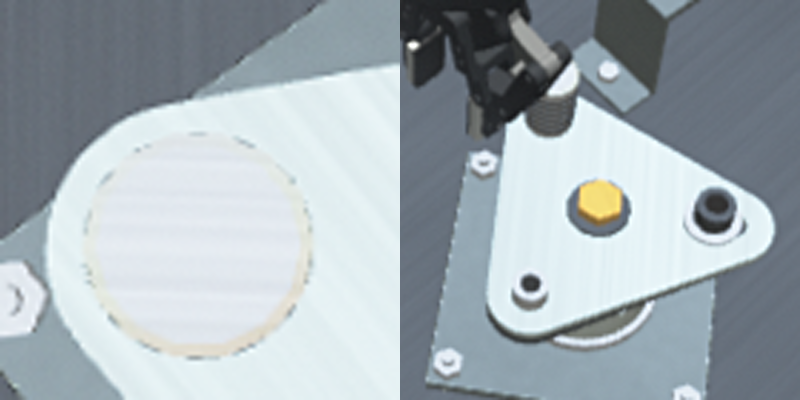

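View pics/w24.png

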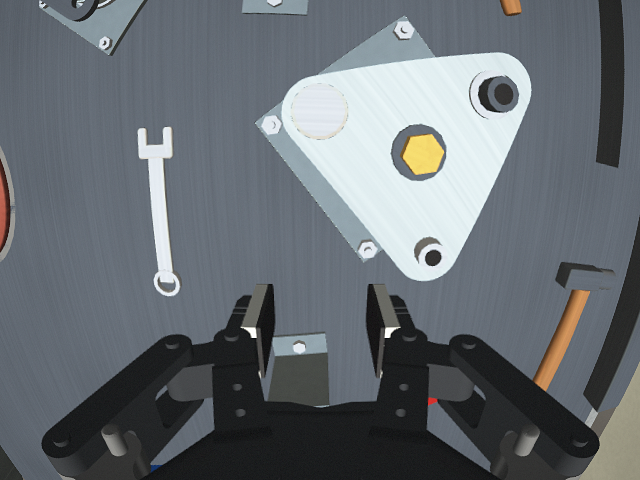

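```bash
python3 -c "
from h import *
print(job.hand_in())"
```

```text
the job is handed in; nothing more can be done
None
```

The drift pin is fully home in the open hole on the robot's left (plate_hole1). The large cap screw is fully home in the other open hole (plate_hole2). I handed the job in after about 30 s of robot time; hand-in gives no verdict.

- **Drift pin:** From above, the wrist camera showed the flange's holes about 4.6 mm and 7.5 mm off the plate's. I lowered the pin on the nearer one and shifted it about 1.4 mm sideways when I felt light contact. The shoulder met the plate with a rise of about 6 N, and sideways forces read no more than about 3 N, within the 12 N limit on the flange.
- **Cap screw:** With the pin in, the second hole lined up. The screw went in without side contact, and its head met the plate with a rise of about 3 N.
- **Last checks:** The overhead wrist view showed the pin head within about 1 mm of its expected place with no sides visible, so it is upright, and the screw head where expected. The plate looked flat, and the gripper was clear of everything.
- **Disagreement:** Readings of the pin head in the scene camera were 2–3 mm off the wrist camera's. I trusted the wrist view, because one pixel there is worth less than in the scene picture.
- **Bystanders:** I never touched the stop pin, small flanged screw, brush or magnet. I did not measure their positions again at the end.

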